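# Put the lead former's changeover set back in its nests

## Robot

A 6-joint arm with a two-finger parallel gripper is mounted at the origin on the work surface; the furniture and walls round the work are solid. World frame = base frame: x ahead of the robot, y to its left, z up, the work surface at z = 0. Lengths are in m, angles in rad, forces in N, time in s.
With the tool pointing down it reaches from about 0.375 to 0.9 m from the base axis. Payload 3.1 kg.
Tool frame: the origin (TCP) lies at the very end of the fingers, on their centre line; the grasp point (between the pads) lies 19 mm behind it; z points along the fingers, y is the direction in which the jaws open and shut (so a half turn about z gives the same grasp; the last joint's range is limited). The gripper opens to 85 mm and grips with 20 to 120 N. Pads are 22 mm wide; open, the fingers measure 114 mm over their backs; the gripper's body (76 mm by 85 mm) begins 54 mm behind the grasp point. The pads swing forward as they close: fully open they stand 13 mm farther back than shut.
Start: joints at [0.976, 0.527, 1.433, -0, 1.181, -0.178], TCP at [0.253, 0.571, 0.231] pointing down, gripper open.
Joint ranges: [-3.08, 3.08], [-0.75, 2.2], [0.22, 2.44], [-1.43, 4.57], [0, 2.65], [-2.85, 2.85]. Speed limits (rad/s): [2.79, 2.79, 3.14, 3.14, 3.14, 3.14].

## Interface

Orientations are given as a unit quaternion [x, y, z, w].
In Python, from station import manip gives the robot as it stands. The module is installed in compiled form; this text tells all that it offers.
- The arm moves only by the tool send_rows, never from a script. Its argument "commands" is a list of rows, each an object with "delta_pos": the shift along the world's x, y, z in cm, a list of three; "yaw": the turn about the world's z in rad. A call has 1 to 10 rows; each row shifts and turns the pose as measured when the row begins; what a row does not reach is not made up. A row lasts 1/8 s, in which the tool goes at most 62.5 mm and 10.7 degrees, less where a joint would pass 70% of its speed; a pose out of reach is approached as far as the arm can. A call is refused whole if a number of a shift passes 6.25 or a number of a turn 0.188, either way. A call with a gripper value outside its range is refused whole. "grip" is the closure, from -1 (fully open) to 1 (shut), set as the call begins (left out, the last holds). The fingers move at their own pace and stop on an object; "force" is the grip in N (left out, the last holds). Time passes only in rows, so rows that do not move let the fingers close. It gives the time, the measured TCP pose, the force and the opening at its end, in the units of the state.
- manip.sense(): the state, without advancing time (a new reading comes with each control period).
- manip.snapshot(name): name is "side" or "top" or "wrist"; returns the picture (480x640x3 uint8, blue, green, red); there is no depth.
- manip.get_calibration(name): a dict with "fx", "fy", "cx", "cy" (pixels), "world_to_cam" (4x4, takes a point from world to camera coordinates); the wrist camera has in their place "mount" (4x4, takes a point from camera to tool coordinates, whose origin is the TCP and whose axes are the flange's). Camera axes: x right, y down, z forward; pixel columns grow to the right and rows downward; lengths in m; the calibration is good to about 2 mm. A picture is of the moment at which its call begins: read the wrist's pose just before it. get_calibration takes no time and is no camera call.
- manip.sign_off(): hands the job in, once; it reports no verdict.
The state is a dict: "t": time; "q": joint angles; "qd": joint speeds; "tau": joint torques, N m; "tcp_pos": TCP position; "tool_rot": TCP orientation; "force": force on the tool from outside, world axes, zero at the start; "ft_torque": the same for the moment, N m; "finger_gap": opening from 0.0 (shut) to 1.0 (fully open).
Only numpy, scipy, OpenCV 4.12 (cv2) and the standard library are available. Lean on these libraries where they do the work, as an engineer would, in place of code of your own. Each camera call takes 0.05 s, during which the arm holds its last target. There are 200 camera calls.

## Task

The lead former's changeover set lies loose on the bench. Put each piece back upright in a nest made for its kind on the aluminium carrier: the two dies and the step gauge lying flat between the pins of their seats, one to a seat, and the two star knobs head down in the two round cups. Leave all five fully seated and released.

Things in the scene. Friction and masses are not known exactly. Their poses are not given: they have to be found in the camera images.
- die_1_center (a point): one of two equal dies: plain rectangular light-grey steel block with two bores in its top, 28 x 60 x 18 mm (x, y, z). Point: its centre, 9 mm above its underside; y along its length, z up. Grasp it across its 28 mm width.
- die_2_center (a point): one of two equal dies: plain rectangular light-grey steel block with two bores in its top, 28 x 60 x 18 mm (x, y, z). Point: its centre, 9 mm above its underside; y along its length, z up. Grasp it across its 28 mm width.
- gauge_center (a point): step gauge: white-grey aluminium block whose top is a staircase falling from one end to the other, 26 x 68 mm and 24 mm high at the high end, about 15 mm at mid-length. Point: on its centre line at mid-length, 12 mm above its underside; y along its length, z up. Grasp it across its 26 mm width.
- knob_1_center (a point): one of two equal black star knobs, standing on its head with the threaded stud up: head 36 mm across and 18 mm high, stud 8 mm thick up to 38 mm. Point: on the axis, 19 mm above the underside, just above the top of the head; z up. Grasp it by the stud.
- knob_2_center (a point): one of two equal black star knobs, standing on its head with the threaded stud up: head 36 mm across and 18 mm high, stud 8 mm thick up to 38 mm. Point: on the axis, 19 mm above the underside, just above the top of the head; z up. Grasp it by the stud.
- die_seat_1 (a point): one of two equal die seats (either die fits), each on one of four grey plates (60 x 112 mm, 2 by 2 on one carrier, in any order): dark 28 x 60 mm silhouette with two dots. Six taper-tipped steel pins (10 mm thick, 14 mm high; 3.5 mm play): two on each long side 24 mm either way from the middle, one at each end. Origin: seat centre on the plate's top, 12 mm above the table; y along the seat, z up.
- die_seat_2 (a point): one of two equal die seats (either die fits), each on one of four grey plates (60 x 112 mm, 2 by 2 on one carrier, in any order): dark 28 x 60 mm silhouette with two dots. Six taper-tipped steel pins (10 mm thick, 14 mm high; 3.5 mm play): two on each long side 24 mm either way from the middle, one at each end. Origin: seat centre on the plate's top, 12 mm above the table; y along the seat, z up.
- gauge_seat (a point): step gauge's seat on another grey plate: dark 26 x 68 mm silhouette with four cross lines. Eight taper-tipped steel pins (10 mm thick, 14 mm high; 3.5 mm play): two on each long side 27 mm either way from the middle, two side by side at each end. Gauge may face either way. Origin: seat centre on the plate's top, 12 mm above the table; y along the seat, z up.
- knob_seat_1 (a point): one of the two round aluminium cups on the fourth nest plate (the one towards the plate's -y end; their centres are 56 mm apart), for a star knob's head: 43 mm inside, flaring to about 50 mm at the mouth, 11 mm deep. Either knob may go in either cup. Origin: centre of the cup's floor, about 12 mm above the table; z up.
- knob_seat_2 (a point): one of the two round aluminium cups on the fourth nest plate (the one towards the plate's +y end; their centres are 56 mm apart), for a star knob's head: 43 mm inside, flaring to about 50 mm at the mouth, 11 mm deep. Either knob may go in either cup. Origin: centre of the cup's floor, about 12 mm above the table; z up.

How it is judged:
At the end, for the whole second after the job is handed in: Gauge on its seat, each die on a die seat of its own, all flat (centre within 8 mm, underside within 3 mm of the plate, length within 0.2 rad of the seat's, either way round); each knob head down in a cup of its own (within 8 mm, 3 mm in height); all upright within 0.12 rad, released and at rest (horizontal distance between gauge_center and gauge_seat below 0.008 m and z of gauge_center in the frame of gauge_seat between 0.008 and 0.015 m and angle between the y axis of gauge_center and the y axis of gauge_seat, either way round below 0.2 rad and ((horizontal distance between die_1_center and die_seat_1 below 0.008 m and z of die_1_center in the frame of die_seat_1 between 0.005 and 0.012 m and angle between the y axis of die_1_center and the y axis of die_seat_1, either way round below 0.2 rad) or (horizontal distance between die_1_center and die_seat_2 below 0.008 m and z of die_1_center in the frame of die_seat_2 between 0.005 and 0.012 m and angle between the y axis of die_1_center and the y axis of die_seat_2, either way round below 0.2 rad)) and ((horizontal distance between knob_1_center and knob_seat_1 below 0.008 m and z of knob_1_center in the frame of knob_seat_1 between 0.015 and 0.022 m) or (horizontal distance between knob_1_center and knob_seat_2 below 0.008 m and z of knob_1_center in the frame of knob_seat_2 between 0.015 and 0.022 m)) and ((horizontal distance between die_2_center and die_seat_1 below 0.008 m and z of die_2_center in the frame of die_seat_1 between 0.005 and 0.012 m and angle between the y axis of die_2_center and the y axis of die_seat_1, either way round below 0.2 rad) or (horizontal distance between die_2_center and die_seat_2 below 0.008 m and z of die_2_center in the frame of die_seat_2 between 0.005 and 0.012 m and angle between the y axis of die_2_center and the y axis of die_seat_2, either way round below 0.2 rad)) and ((horizontal distance between knob_2_center and knob_seat_1 below 0.008 m and z of knob_2_center in the frame of knob_seat_1 between 0.015 and 0.022 m) or (horizontal distance between knob_2_center and knob_seat_2 below 0.008 m and z of knob_2_center in the frame of knob_seat_2 between 0.015 and 0.022 m)) and angle between each of die_1_center, die_2_center, gauge_center, knob_1_center, knob_2_center's own z axis and vertical below 0.12 rad and linear speed of each of die_1, die_2, gauge, knob_1, knob_2 below 0.02 m/s); the robot touches nothing.
It also fails if it takes over 96 s, if anything falls off the work surface, if the arm or the gripper's body presses on something with over 40 N, if the wrist force passes 120 N, or if a joint passes its speed limit or range.

## Working session

There is one attempt and no reset: what is moved stays moved. The work goes in short steps, Python scripts to look and compute and a tool call to move; the robot and the scene stay as the last step left them, time stands still between calls to the robot, and variables do not carry over. Pictures are saved under pics/ and viewed, about 12 in all and at most 16, crops included, and the job is handed in when it is done.

Besides the shell and the picture viewer there is one more tool, called after "Call:" as name(argument=value, ...), one argument or row to a line, values as JSON. send_rows: Moves the arm, as the interface text tells. Its arguments: {"type":"object","properties":{"commands":{"type":"array","items":{"type":"object","properties":{"delta_pos":{"type":"array","items":{"type":"number"}},"yaw":{"type":"number"}}}},"grip":{"type":"number"},"force":{"type":"number"}},"required":["commands"]}

```bash
mkdir -p pics
python3 - <<'E'
from station import manip
import cv2, numpy as np
np.set_printoptions(precision=4,suppress=True)
for n in ["side","top"]:
    cv2.imwrite(f"pics/{n}0.png",manip.snapshot(n)); print(n,manip.get_calibration(n))
print(manip.get_calibration("wrist")); print(manip.sense())
E
```

```text
side {'fx': 517.3598252204347, 'fy': 517.3598252204347, 'cx': 320.03082771394423, 'cy': 242.64044672401494, 'world_to_cam': array([[ 0.8575, -0.5144, -0.0057, -0.5191],
       [-0.4226, -0.6981, -0.578 ,  0.097 ],
       [ 0.2933,  0.498 , -0.816 ,  0.8517],
       [ 0.    ,  0.    ,  0.    ,  1.    ]])}
top {'fx': 582.2036910801864, 'fy': 582.2036910801864, 'cx': 327.6117804945964, 'cy': 242.06852022092048, 'world_to_cam': array([[-0.1092, -0.994 ,  0.0045, -0.1808],
       [-0.9724,  0.1059, -0.2079,  0.4985],
       [ 0.2062, -0.0271, -0.9781,  0.8127],
       [ 0.    ,  0.    ,  0.    ,  1.    ]])}
{'fx': 344.164569981907, 'fy': 344.164569981907, 'cx': 322.4833235269448, 'cy': 230.38497062498087, 'mount': array([[-0.0003, -0.959 , -0.2835,  0.0724],
       [ 1.    , -0.0004,  0.0005, -0.0001],
       [-0.0006, -0.2835,  0.959 , -0.1418],
       [ 0.    ,  0.    ,  0.    ,  1.    ]])}
{'t': 0.1, 'q': array([ 0.9755,  0.5284,  1.4338,  0.    ,  1.1814, -0.1785]), 'qd': array([-0.0015,  0.0007, -0.001 ,  0.0005, -0.0017, -0.0014]), 'tau': array([ -0.0002, -44.3306, -17.8585,  -0.0002,   0.0039,  -0.    ]), 'tcp_pos': array([0.2526, 0.571 , 0.2304]), 'tool_rot': array([ 0.2069,  0.9784, -0.0009, -0.0004]), 'force': array([-0.3791,  0.288 , -0.8704]), 'ft_torque': array([-0.0368,  0.0141,  0.0358]), 'finger_gap': 0.9972857374929945}
```

View pics/top0.png

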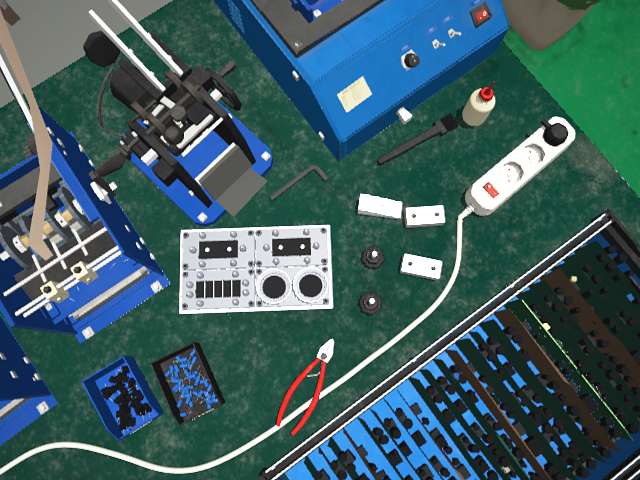

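View pics/side0.png

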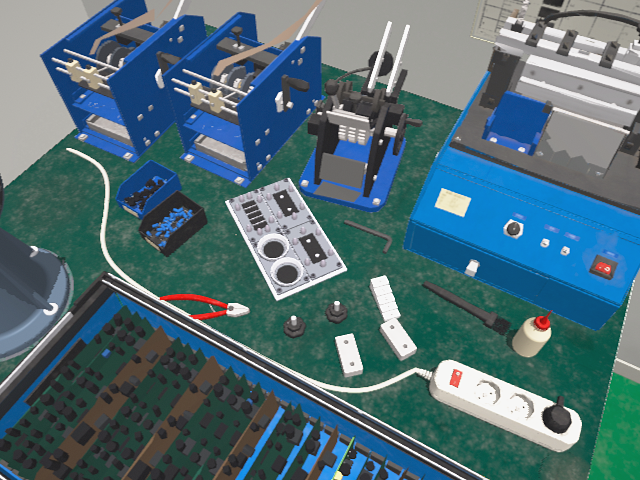

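Top view: die seats are at about (218,249) and (292,246), the gauge seat at (218,289), and the cups at (275,287) and (311,286). The gauge lies at (380,206), the dies at (424,216) and (421,267), and the knobs at (372,258) and (370,302). The side view shows the same layout, with no other parts touching the pieces.

```bash
cat > h.py <<'E'
import numpy as np, cv2
from scipy.spatial.transform import Rotation as R
from station import manip
np.set_printoptions(precision=4,suppress=True)
def cam(name,s=None):
    c=manip.get_calibration(name)
    if name=="wrist":
        s=s or manip.sense(); T=np.eye(4); T[:3,:3]=R.from_quat(s["tool_rot"]).as_matrix(); T[:3,3]=s["tcp_pos"]
        M=T@c["mount"]
    else: M=np.linalg.inv(c["world_to_cam"])
    return c,M
def ray(cm,uv,z):
    c,M=cm; uv=np.atleast_2d(uv).astype(float)
    d=np.c_[(uv[:,0]-c["cx"])/c["fx"],(uv[:,1]-c["cy"])/c["fy"],np.ones(len(uv))]@M[:3,:3].T
    o=M[:3,3]; return o+d*((z-o[2])/d[:,2])[:,None]
def rects(cm,mask,z,amin,amax,off=(0,0)):
    """contours projected to plane z -> centre, long-axis angle, sizes"""
    out=[]
    for k in cv2.findContours(mask,cv2.RETR_EXTERNAL,cv2.CHAIN_APPROX_NONE)[0]:
        if not amin<cv2.contourArea(k)<amax: continue
        p=ray(cm,k[:,0]+np.array(off),z)[:,:2]; (cx,cy),(w,h),a=cv2.minAreaRect((p*1000).astype(np.float32))
        a=np.radians(a if w>h else a+90); a=(a+np.pi/2)%np.pi-np.pi/2
        m=k[:,0].mean(0)+off; out.append((m.round(),round(cx,1),round(cy,1),round(a,3),round(max(w,h),1),round(min(w,h),1)))
    return out
def snap(tag):
    s=manip.sense(); im=manip.snapshot("wrist"); cv2.imwrite(f"pics/{tag}.png",im); return im,cam("wrist",s),s
E
python3 - <<'E'
from h import *
cm=cam("top"); print(cm[1][:3,3])
im=cv2.imread("pics/top0.png"); g=im.min(2); 
roi=np.zeros_like(g); roi[190:320,345:450]=1
print("blocks");[print(*r) for r in rects(cm,((g>190)&(roi>0)).astype(np.uint8),.018,150,3000)]
roi[:]=0; roi[226:313,182:332]=1
print("seats");[print(*r) for r in rects(cm,((im.max(2)<70)&(roi>0)).astype(np.uint8),.012,150,3000)]
for n,uv,z in [("k1",(373,254),.037),("k2",(372,298),.037)]: print(n,ray(cm,uv,z))
print("carrier",ray(cm,[(180,229),(329,225),(332,308),(180,314)],.012))
cv2.imwrite("pics/c0.png",cv2.resize(im[185:325,170:460],None,fx=2.7,fy=2.7,interpolation=cv2.INTER_CUBIC))
E
```

```text
[ 0.2974 -0.2106  0.8993]
blocks
[436. 302.] 373.0 -387.6 -0.831 76.9 10.1
[421. 266.] 430.9 -373.9 1.256 59.6 28.8
[425. 215.] 510.1 -390.9 1.529 59.5 28.7
[380. 205.] 533.1 -323.0 1.246 68.8 28.1
seats
[274. 286.] 424.3 -145.0 -0.094 32.5 32.2
[310. 285.] 419.6 -201.6 -0.107 32.4 32.2
[218. 249.] 491.8 -64.0 1.516 57.7 26.2
[291. 247.] 483.5 -178.3 1.505 57.6 26.3
k1 [[ 0.4535 -0.3004  0.037 ]]
k2 [[ 0.3876 -0.2906  0.037 ]]
carrier [[ 0.5302 -0.0079  0.012 ]
 [ 0.5114 -0.2402  0.012 ]
 [ 0.3818 -0.2305  0.012 ]
 [ 0.3978 -0.0004  0.012 ]]
```

View pics/c0.png

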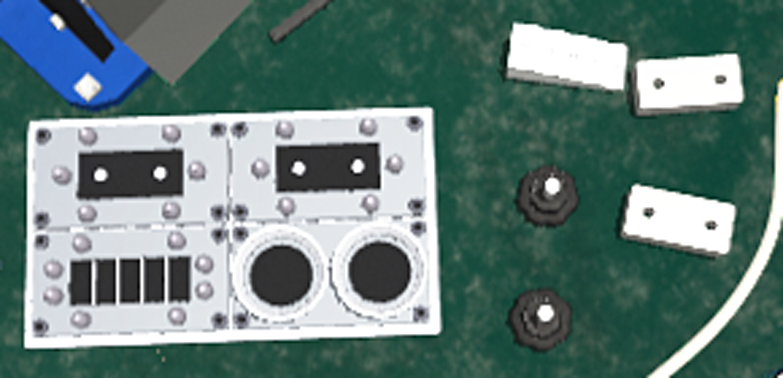

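The crop confirms the layout: two die seats with white dots on the top row, the gauge seat with slot lines at lower left, and the cups at lower right. Next I check how tall the formers are, because the transit path passes near them.

Run:
```python
from h import *
c,M=cam("side"); W=np.linalg.inv(M); print("side cam",M[:3,3])
def pr(p):
    q=W[:3,:3]@p+W[:3,3]; return (q[:2]/q[2]*c["fx"]+[c["cx"],c["cy"]]).round()
for uv in [(131,160),(222,185),(303,140)]:
    b=ray((c,M),uv,0)[0]; print(b,[pr(b+[0,0,h]) for h in (.1,.2,.3)])
print(ray(cam("top"),[(219,272),(246,289),(192,290),(218,305),(218,289)],.012))
```

```text
side cam [ 0.2363 -0.6235  0.7481]
[0.2855 0.2033 0.    ] [array([115., 122.]), array([95., 76.]), array([71., 21.])]
[0.4136 0.0476 0.    ] [array([213., 147.]), array([202., 102.]), array([189.,  47.])]
[0.6086 0.0737 0.    ] [array([301., 101.]), array([299.,  55.]), array([297.,   0.])]
[[ 0.4557 -0.0637  0.012 ]
 [ 0.4249 -0.1029  0.012 ]
 [ 0.4324 -0.0207  0.012 ]
 [ 0.4052 -0.0586  0.012 ]
 [ 0.4296 -0.0603  0.012 ]]
```

Call:
send_rows(
  commands=[
    {"delta_pos": [0, 0, 5]},
    {"delta_pos": [0, 0, 5]},
    {"delta_pos": [0, 0, 5]},
    {"delta_pos": [0, 0, 5]},
    {"delta_pos": [2.8, -5.3, 0], "yaw": -0.1},
    {"delta_pos": [2.8, -5.3, 0], "yaw": -0.1},
    {"delta_pos": [2.8, -5.3, 0], "yaw": -0.1},
    {"delta_pos": [2.8, -5.3, 0], "yaw": -0.1},
    {"delta_pos": [2.8, -5.3, 0], "yaw": -0.1},
    {"delta_pos": [2.8, -5.3, 0], "yaw": -0.1},
  ],
  grip=0.0,
  force=40,
)

```text
validation failed for argument at $.co...
```

Call:
send_rows(
  commands=[
    {"delta_pos": [0, 0, 5], "yaw": 0},
    {"delta_pos": [0, 0, 5], "yaw": 0},
    {"delta_pos": [0, 0, 5], "yaw": 0},
    {"delta_pos": [0, 0, 5], "yaw": 0},
    {"delta_pos": [2.8, -5.3, 0], "yaw": -0.1},
    {"delta_pos": [2.8, -5.3, 0], "yaw": -0.1},
    {"delta_pos": [2.8, -5.3, 0], "yaw": -0.1},
    {"delta_pos": [2.8, -5.3, 0], "yaw": -0.1},
    {"delta_pos": [2.8, -5.3, 0], "yaw": -0.1},
    {"delta_pos": [2.8, -5.3, 0], "yaw": -0.1},
  ],
  grip=0.0,
  force=40,
)

```text
t: 1.35
tcp_pos: [0.4199, 0.2441, 0.4307]
tool_rot: [0.491, 0.871, -0.004, -0.003]
force: [0.2, 0.5, 0.3]
finger_gap: 0.501
```

Call:
send_rows(
  commands=[
    {"delta_pos": [0.5, -5.4, 0], "yaw": -0.1},
    {"delta_pos": [0.5, -5.4, 0], "yaw": -0.1},
    {"delta_pos": [0.5, -5.4, 0], "yaw": -0.1},
    {"delta_pos": [0.5, -5.4, 0], "yaw": -0.1},
    {"delta_pos": [0.5, -5.4, -5], "yaw": -0.1},
    {"delta_pos": [0.5, -5.4, -5], "yaw": -0.11},
    {"delta_pos": [0, 0, -5], "yaw": 0},
    {"delta_pos": [0, 0, -4], "yaw": 0},
    {"delta_pos": [0, 0, 0], "yaw": 0},
  ],
)

```text
t: 2.48
tcp_pos: [0.448, -0.0764, 0.2509]
tool_rot: [0.741, 0.672, -0.003, -0.004]
force: [-0.3, -0.1, 0.4]
finger_gap: 0.502
```

Run:
```python
from h import *
im,cm,s=snap("w1"); print(s["tcp_pos"],s["tool_rot"])
[print(*r) for r in rects(cm,(im.max(2)<70).astype(np.uint8),.012,400,9000)]
```

```text
[ 0.448  -0.0764  0.2509] [ 0.7407  0.6718 -0.0029 -0.0036]
[ 39. 385.] 29.1 -306.4 0.514 190.4 48.6
[ 41. 350.] 62.1 -244.4 0.515 72.2 18.6
[540. 226.] 686.1 -141.2 -0.903 100.0 52.1
[612. 193.] 771.8 -103.3 1.011 82.3 65.0
[607. 120.] 752.0 -25.6 0.777 68.3 54.4
[282. 112.] 417.4 7.5 0.871 92.5 86.9
[187. 117.] 304.0 13.1 0.369 140.4 105.4
[147.  51.] 281.5 88.7 0.442 84.6 49.8
[546.  97.] 675.5 -4.0 0.623 244.0 66.7
[533.  40.] 665.0 63.1 -1.375 68.8 26.9
[216.  19.] 362.1 106.4 -0.13 86.6 36.4
[88. 21.] 233.0 122.1 0.737 65.4 26.8
[38. 18.] 180.9 131.0 -0.37 63.6 41.6
```

View pics/w1.png

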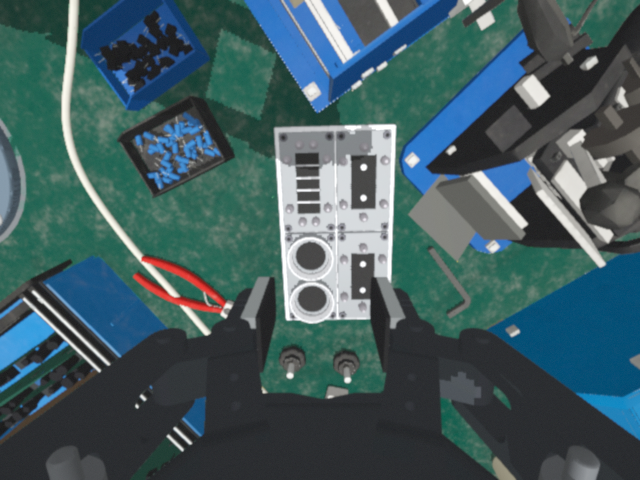

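The wrist view shows the gauge seat at (308,183), die seats at (363,182) and (363,276), cups at (311,257) and (313,299), and the knobs at (292,358) and (346,363). I re-measure inside the carrier area only.

Run:
```python
from h import *
s={"tcp_pos":np.array([0.448,-0.0764,0.2509]),"tool_rot":np.array([0.7407,0.6718,-0.0029,-0.0036])}
cm=cam("wrist",s); im=cv2.imread("pics/w1.png"); m=np.zeros(im.shape[:2],np.uint8)
m[134:316,284:390]=(im.max(2)<75)[134:316,284:390]
[print(*r) for r in rects(cm,m,.012,100,9000)]
[print(*r) for r in rects(cm,cv2.morphologyEx(m,cv2.MORPH_CLOSE,np.ones((9,9))),.012,100,9000)]
```

```text
[311. 299.] 419.6 -201.6 -0.093 30.7 28.5
[368. 286.] 486.4 -192.5 -1.377 88.8 35.8
[310. 256.] 424.1 -145.6 0.324 30.0 29.9
[307. 170.] 431.9 -46.4 -0.097 23.0 7.6
[363. 182.] 491.9 -64.3 1.515 56.3 23.9
[307. 158.] 432.7 -32.9 -0.097 24.0 10.7
[312. 299.] 419.6 -201.6 -0.093 30.7 28.5
[368. 286.] 486.4 -192.5 -1.377 88.8 35.8
[310. 256.] 424.1 -145.6 0.324 30.0 29.9
[363. 181.] 491.9 -64.3 1.515 56.3 23.9
[308. 182.] 430.2 -59.7 1.475 64.4 24.0
```

Call:
send_rows(
  commands=[
    {"delta_pos": [0.6, -5.1, 0], "yaw": 0},
    {"delta_pos": [0.6, -5.1, 0], "yaw": 0},
    {"delta_pos": [0.6, -5.1, 0], "yaw": 0},
    {"delta_pos": [0.6, -5.1, 0], "yaw": 0},
    {"delta_pos": [0.6, -5.1, 0], "yaw": 0},
    {"delta_pos": [0, 0, -2], "yaw": 0},
    {"delta_pos": [0, 0, 0], "yaw": 0},
  ],
)

```text
t: 3.4
tcp_pos: [0.4884, -0.3436, 0.2501]
tool_rot: [0.738, 0.675, 0.0, 0.014]
force: [0.0, 0.3, 0.6]
finger_gap: 0.493
```

Run:
```python
from h import *
im,cm,s=snap("w2"); print(s["tcp_pos"],s["tool_rot"])
m=(im.min(2)>170).astype(np.uint8); m[300:]=0
[print(*r) for r in rects(cm,m,.018,400,9000)]
```

```text
[ 0.4884 -0.3436  0.2501] [0.738  0.6747 0.0003 0.0141]
[341. 232.] 510.2 -391.2 1.534 61.1 29.2
[270. 224.] 431.2 -374.1 1.259 60.9 29.0
[ 73. 224.] 217.5 -359.3 -1.05 215.7 3.9
[358. 170.] 533.4 -322.9 1.293 68.2 27.8
[ 82. 213.] 230.9 -350.5 -1.05 242.5 5.5
[562. 133.] 750.6 -305.6 -1.01 80.5 49.3
[207. 202.] 372.3 -348.8 -0.794 369.6 56.1
[139.  82.] 325.6 -217.9 -0.559 34.2 20.7
[274.  55.] 452.5 -197.2 -0.08 127.2 81.8
[41. 29.] 243.0 -163.0 -1.046 62.7 7.5
```

View pics/w2.png

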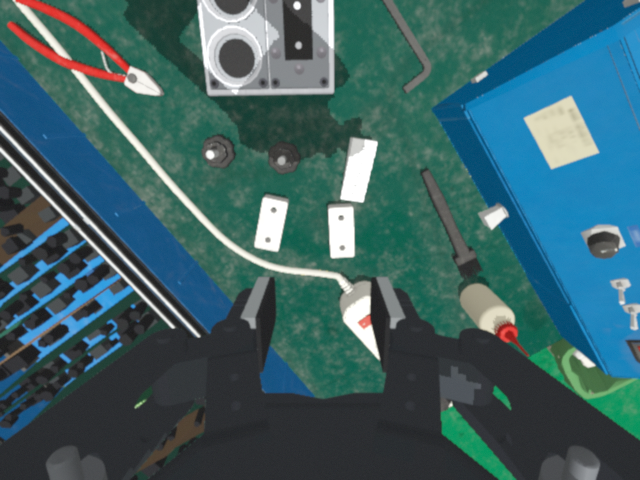

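Die A is at (270,224), die B at (341,232), the gauge at (358,170) and the knobs at (217,151) and (284,157). The positions agree with the top view to within 0.5 mm. I start with die A.

Call:
send_rows(
  commands=[
    {"delta_pos": [-2.8, -1.5, -4], "yaw": -0.11},
    {"delta_pos": [-2.9, -1.5, -5], "yaw": -0.11},
    {"delta_pos": [0, 0, -5], "yaw": 0},
    {"delta_pos": [0, 0, -3], "yaw": 0},
    {"delta_pos": [0, 0, 0], "yaw": 0},
    {"delta_pos": [0, 0, 0], "yaw": 0},
  ],
)

```text
t: 4.2
tcp_pos: [0.44, -0.3789, 0.0921]
tool_rot: [0.807, 0.59, -0.001, 0.031]
force: [-0.6, 0.0, 1.3]
finger_gap: 0.503
```

```bash
cat >> h.py <<'E'
def err(x,y,ax,s=None):
    """cm shift and yaw to bring TCP over x,y (m) with the jaws square to axis ax"""
    s=s or manip.sense(); m=R.from_quat(s["tool_rot"]).as_matrix(); j=np.arctan2(m[1,1],m[0,1])
    d=(ax-np.pi/2-j+np.pi/2)%np.pi-np.pi/2
    print("tcp",s["tcp_pos"],"tilt",m[:2,2],"shift cm",np.round(100*(np.array([x,y])-s["tcp_pos"][:2]),2),"yaw",round(d,3),"t",s["t"],"q6",s["q"][5])
E
python3 -c "
from h import *
im,cm,s=snap('w3')
m=(im.min(2)>170).astype(np.uint8)
[print(*r) for r in rects(cm,m,.018,1500,20000)]
err(.431,-.374,1.257,s)"
```

```text
[557. 369.] 591.5 -550.9 -0.945 177.8 17.0
[304. 252.] 428.0 -384.1 1.258 38.7 27.2
[424. 221.] 509.9 -391.3 1.534 59.2 27.3
[126. 205.] 338.2 -325.8 -0.994 175.4 9.6
[438. 102.] 533.2 -323.0 1.236 69.6 27.4
tcp [ 0.44   -0.3789  0.0921] tilt [ 0.0339 -0.0508] shift cm [-0.9   0.49] yaw -0.007 t 4.2 q6 -0.587129396849729
```

View pics/w3.png

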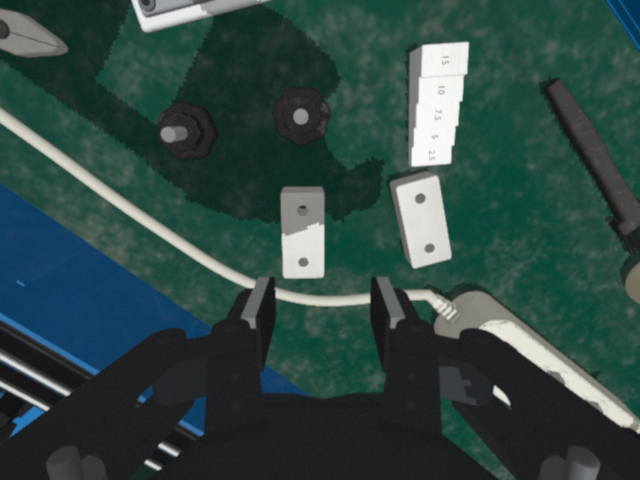

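The wrist view shows the die at (303,233) between the jaws, partly in shadow, and the gauge's high end ("15") facing +y. The tool tilt has been growing, so I check the joints and try a slow move.

Call:
send_rows(
  commands=[
    {"delta_pos": [-0.3, 0.15, -0.5], "yaw": 0},
    {"delta_pos": [-0.3, 0.15, -0.5], "yaw": 0},
    {"delta_pos": [-0.3, 0.15, -0.5], "yaw": 0},
    {"delta_pos": [0, 0, 0], "yaw": 0},
  ],
)

```text
t: 4.75
tcp_pos: [0.4319, -0.3751, 0.0798]
tool_rot: [0.806, 0.59, -0.001, 0.034]
force: [-0.5, -0.5, 0.9]
finger_gap: 0.497
```

```bash
python3 -c "
from h import *
err(.431,-.374,1.257); s=manip.sense(); print(s['q'],s['qd'])"
```

```text
tcp [ 0.4319 -0.3751  0.0798] tilt [ 0.0378 -0.0557] shift cm [-0.09  0.11] yaw -0.008 t 4.75 q6 -0.5955982402999401
[-0.908   0.6553  1.7371 -0.0071  0.6819 -0.5956] [ 0.0009 -0.0058 -0.0077 -0.0001 -0.0067 -0.0003]
```

Call:
send_rows(
  commands=[
    {"delta_pos": [0, 0, 4], "yaw": 0},
    {"delta_pos": [0, 0, 4], "yaw": 0},
  ],
)

```text
t: 5.0
tcp_pos: [0.43, -0.3731, 0.1577]
tool_rot: [0.807, 0.59, -0.001, 0.029]
force: [-0.0, -0.2, 1.2]
finger_gap: 0.499
```

```bash
python3 -c "
from h import *
err(.431,-.374,1.257); s=manip.sense(); print(s['q'].round(3),s['qd'])"
```

```text
tcp [ 0.43   -0.3731  0.1577] tilt [ 0.0321 -0.0483] shift cm [ 0.1  -0.09] yaw -0.007 t 5.0 q6 -0.5973189133626537
[-0.909  0.531  1.687 -0.006  0.865 -0.597] [-0.0027 -0.4763 -0.2299  0.0037  0.746  -0.0053]
```

Call:
send_rows(
  commands=[
    {"delta_pos": [0, 0, 0], "yaw": 0},
  ],
)

```text
t: 5.12
tcp_pos: [0.4314, -0.3749, 0.1607]
tool_rot: [0.807, 0.59, -0.001, 0.032]
force: [0.8, -0.1, 0.7]
finger_gap: 0.501
```

```bash
python3 -c "
from h import *
err(.431,-.374,1.257); s=manip.sense(); print(s['q'].round(3),s['qd'])"
```

```text
tcp [ 0.4314 -0.3749  0.1607] tilt [ 0.0364 -0.0538] shift cm [-0.04  0.09] yaw -0.007 t 5.125 q6 -0.5973134285799713
[-0.909  0.527  1.684 -0.006  0.865 -0.597] [-0.003   0.0436  0.0426 -0.0015  0.0029 -0.0003]
```

Call:
send_rows(
  commands=[
    {"delta_pos": [0, 0, -4], "yaw": 0},
  ],
)

```text
t: 5.25
tcp_pos: [0.4331, -0.3771, 0.1228]
tool_rot: [0.807, 0.59, -0.001, 0.037]
force: [0.7, -0.7, -0.5]
finger_gap: 0.498
```

```bash
python3 -c "
from h import *
err(.431,-.374,1.257); s=manip.sense(); print(s['q'].round(3),s['qd'])"
```

```text
tcp [ 0.4331 -0.3771  0.1228] tilt [ 0.0414 -0.0603] shift cm [-0.21  0.31] yaw -0.007 t 5.25 q6 -0.5965931845692383
[-0.909  0.586  1.712 -0.006  0.771 -0.597] [-0.0021  0.5192  0.2592 -0.0033 -0.7446  0.0062]
```

Call:
send_rows(
  commands=[
    {"delta_pos": [0, 0, 0], "yaw": 0},
  ],
)

```text
t: 5.38
tcp_pos: [0.4312, -0.3748, 0.1198]
tool_rot: [0.807, 0.59, -0.001, 0.033]
force: [-1.1, 0.1, -0.2]
finger_gap: 0.5
```

```bash
python3 -c "
from h import *
err(.431,-.374,1.257); s=manip.sense(); print(s['q'].round(3),s['qd'])"
```

```text
tcp [ 0.4312 -0.3748  0.1198] tilt [ 0.0365 -0.054 ] shift cm [-0.02  0.08] yaw -0.007 t 5.375 q6 -0.5965807073742061
[-0.909  0.59   1.715 -0.006  0.772 -0.597] [ 0.0032 -0.0612 -0.057   0.0018 -0.0115  0.001 ]
```

Call:
send_rows(
  commands=[
    {"delta_pos": [0, 0, 6], "yaw": 0},
    {"delta_pos": [0, 0, 6], "yaw": 0},
    {"delta_pos": [0, 0, 6], "yaw": 0},
    {"delta_pos": [0, 0, 6], "yaw": 0},
    {"delta_pos": [0, 0, 6], "yaw": 0},
    {"delta_pos": [0, 0, 0], "yaw": 0},
  ],
)

```text
t: 6.12
tcp_pos: [0.4287, -0.372, 0.4302]
tool_rot: [0.807, 0.59, -0.001, 0.031]
force: [0.6, -0.8, 0.2]
finger_gap: 0.504
```

```bash
python3 -c "
from h import *
err(.431,-.374,1.257); s=manip.sense(); print(s['q'].round(3),s['qd'])"
```

```text
tcp [ 0.4287 -0.372   0.4302] tilt [ 0.0345 -0.0512] shift cm [ 0.23 -0.2 ] yaw -0.006 t 6.125 q6 -0.6008268944396215
[-0.909  0.254  1.324 -0.004  1.502 -0.601] [-0.0039  0.0357  0.0998  0.0001  0.0122  0.0007]
```

Call:
send_rows(
  commands=[
    {"delta_pos": [0, 0, -6], "yaw": 0},
    {"delta_pos": [0, 0, 0], "yaw": 0},
    {"delta_pos": [0, 0, -6], "yaw": 0},
    {"delta_pos": [0, 0, 0], "yaw": 0},
    {"delta_pos": [0, 0, -6], "yaw": 0},
    {"delta_pos": [0, 0, 0], "yaw": 0},
    {"delta_pos": [0, 0, -6], "yaw": 0},
    {"delta_pos": [0, 0, 0], "yaw": 0},
  ],
)

```text
t: 7.12
tcp_pos: [0.4399, -0.386, 0.2119]
tool_rot: [0.806, 0.59, -0.001, 0.05]
force: [-0.3, 0.8, 1.0]
finger_gap: 0.499
```

```bash
python3 -c "
from h import *
err(.431,-.374,1.257); s=manip.sense(); print(s['q'].round(3),s['qd'])"
```

```text
tcp [ 0.4399 -0.386   0.2119] tilt [ 0.0585 -0.082 ] shift cm [-0.89  1.2 ] yaw -0.008 t 7.125 q6 -0.5981224709397388
[-0.909  0.461  1.629 -0.005  0.95  -0.598] [ 0.0065 -0.1325 -0.2074  0.0013 -0.011  -0.0007]
```

Call:
send_rows(
  commands=[
    {"delta_pos": [0, 0, 0], "yaw": 0},
    {"delta_pos": [0, 0, 0], "yaw": 0},
  ],
)

```text
t: 7.38
tcp_pos: [0.4443, -0.3914, 0.2214]
tool_rot: [0.806, 0.589, -0.0, 0.059]
force: [-0.9, 0.6, -0.8]
finger_gap: 0.499
```

```bash
python3 -c "
from h import *
err(.431,-.374,1.257); s=manip.sense(); print(s['q'].round(4),s['qd'])"
```

```text
tcp [ 0.4443 -0.3914  0.2214] tilt [ 0.0694 -0.0958] shift cm [-1.33  1.74] yaw -0.009 t 7.375 q6 -0.5981931276434266
[-0.9086  0.4521  1.6157 -0.0052  0.9552 -0.5982] [ 0.0017 -0.0345 -0.0544 -0.0005  0.0093  0.0007]
```

Call:
send_rows(
  commands=[
    {"delta_pos": [0, 0, 0], "yaw": 0},
    {"delta_pos": [0, 0, 0], "yaw": 0},
    {"delta_pos": [0, 0, 0], "yaw": 0},
    {"delta_pos": [0, 0, 0], "yaw": 0},
  ],
)

```text
t: 7.88
tcp_pos: [0.4456, -0.3929, 0.2263]
tool_rot: [0.805, 0.589, -0.0, 0.063]
force: [-0.4, 0.1, 0.2]
finger_gap: 0.5
```

```bash
python3 -c "
from h import *
err(.431,-.374,1.257); s=manip.sense(); print(s['q'].round(4),s['qd'])"
```

```text
tcp [ 0.4456 -0.3929  0.2263] tilt [ 0.0743 -0.1022] shift cm [-1.46  1.89] yaw -0.01 t 7.875 q6 -0.5981772187157698
[-0.9085  0.4458  1.6118 -0.0052  0.9574 -0.5982] [-0.0009 -0.0015 -0.0008  0.0001  0.0015  0.0003]
```

Call:
send_rows(
  commands=[
    {"delta_pos": [0, 0, 3], "yaw": 0},
    {"delta_pos": [0, 0, 0], "yaw": 0},
    {"delta_pos": [0, 0, 3], "yaw": 0},
    {"delta_pos": [0, 0, 0], "yaw": 0},
  ],
)

```text
t: 8.38
tcp_pos: [0.4444, -0.3915, 0.2842]
tool_rot: [0.806, 0.589, -0.0, 0.06]
force: [-0.4, 0.5, 0.0]
finger_gap: 0.498
```

```bash
python3 -c "
from h import *
err(.431,-.374,1.257); s=manip.sense(); print(s['q'].round(4),s['qd'])"
```

```text
tcp [ 0.4444 -0.3915  0.2842] tilt [ 0.0703 -0.0971] shift cm [-1.34  1.75] yaw -0.01 t 8.375 q6 -0.599000291309279
[-0.9086  0.3793  1.5418 -0.0048  1.1004 -0.599 ] [-0.0027  0.0545  0.0857  0.0002  0.0086  0.0008]
```

Call:
send_rows(
  commands=[
    {"delta_pos": [0, 0, -3], "yaw": 0},
    {"delta_pos": [0, 0, -3], "yaw": 0},
    {"delta_pos": [0, 0, 0], "yaw": 0},
  ],
)

```text
t: 8.75
tcp_pos: [0.4425, -0.3892, 0.2189]
tool_rot: [0.806, 0.589, -0.0, 0.057]
force: [0.5, 1.0, 0.8]
finger_gap: 0.502
```

```bash
python3 -c "
from h import *
err(.431,-.374,1.257); s=manip.sense(); print(s['q'].round(4),s['qd'])"
```

```text
tcp [ 0.4425 -0.3892  0.2189] tilt [ 0.0661 -0.0916] shift cm [-1.15  1.52] yaw -0.009 t 8.75 q6 -0.5981260600224132
[-0.9087  0.4535  1.6213 -0.0052  0.9537 -0.5981] [ 0.0007 -0.021  -0.0325  0.     -0.0114  0.0014]
```

Call:
send_rows(
  commands=[
    {"delta_pos": [0, 0, 6], "yaw": 0},
    {"delta_pos": [0, 0, 0], "yaw": 0},
    {"delta_pos": [0, 0, 6], "yaw": 0},
    {"delta_pos": [0, 0, 0], "yaw": 0},
    {"delta_pos": [0, 0, 6], "yaw": 0},
    {"delta_pos": [0, 0, 0], "yaw": 0},
    {"delta_pos": [0, 0, 6], "yaw": 0},
    {"delta_pos": [0, 0, 0], "yaw": 0},
    {"delta_pos": [0, 0, 0], "yaw": 0},
    {"delta_pos": [0, 0, 0], "yaw": 0},
  ],
)

```text
t: 10.0
tcp_pos: [0.4374, -0.383, 0.4433]
tool_rot: [0.806, 0.59, -0.001, 0.043]
force: [-0.1, 0.1, -0.2]
finger_gap: 0.501
```

```bash
python3 -c "
from h import *
err(.431,-.374,1.257); s=manip.sense(); print(s['q'].round(4),s['qd'])"
```

```text
tcp [ 0.4374 -0.383   0.4433] tilt [ 0.0497 -0.0707] shift cm [-0.64  0.9 ] yaw -0.008 t 10.0 q6 -0.600922016490771
[-0.909   0.2592  1.2851 -0.0043  1.5108 -0.6009] [-0.002   0.0141  0.0296 -0.0021  0.     -0.    ]
```

Call:
send_rows(
  commands=[
    {"delta_pos": [0, 0, -5], "yaw": 0},
    {"delta_pos": [0, 0, -5], "yaw": 0},
    {"delta_pos": [0, 0, -5], "yaw": 0},
    {"delta_pos": [0, 0, -4], "yaw": 0},
    {"delta_pos": [0, 0, -3], "yaw": 0},
    {"delta_pos": [0, 0, -2], "yaw": 0},
    {"delta_pos": [0, 0, -1], "yaw": 0},
    {"delta_pos": [0, 0, -0.5], "yaw": 0},
    {"delta_pos": [0, 0, 0], "yaw": 0},
  ],
)

```text
t: 11.12
tcp_pos: [0.435, -0.3801, 0.1745]
tool_rot: [0.807, 0.59, -0.001, 0.039]
force: [-0.6, -0.8, 0.2]
finger_gap: 0.498
```

```bash
python3 -c "
from h import *
err(.431,-.374,1.257); s=manip.sense(); print(s['q'].round(4),s['qd'])"
```

```text
tcp [ 0.435  -0.3801  0.1745] tilt [ 0.0448 -0.0644] shift cm [-0.4   0.61] yaw -0.007 t 11.125 q6 -0.5977506026826349
[-0.9093  0.5101  1.6673 -0.0054  0.8858 -0.5978] [ 0.0005 -0.0063 -0.0088  0.0007 -0.0015  0.0003]
```

Call:
send_rows(
  commands=[
    {"delta_pos": [0, 0, 6.2], "yaw": 0},
    {"delta_pos": [0, 0, 0], "yaw": 0},
    {"delta_pos": [0, 0, 6.2], "yaw": 0},
    {"delta_pos": [0, 0, 0], "yaw": 0},
    {"delta_pos": [0, 0, 6.2], "yaw": 0},
    {"delta_pos": [0, 0, 0], "yaw": 0},
    {"delta_pos": [0, 0, 6.2], "yaw": 0},
    {"delta_pos": [0, 0, 0], "yaw": 0},
    {"delta_pos": [0, 0, 6.2], "yaw": 0},
    {"delta_pos": [0, 0, 0], "yaw": 0},
  ],
)

```text
t: 12.38
tcp_pos: [0.4308, -0.3748, 0.4629]
tool_rot: [0.807, 0.59, -0.001, 0.032]
force: [0.4, 0.2, 0.0]
finger_gap: 0.5
```

Call:
send_rows(
  commands=[
    {"delta_pos": [0, 0, 0], "yaw": 0},
    {"delta_pos": [0, 0, 0], "yaw": 0},
    {"delta_pos": [0, 0, -5], "yaw": 0},
    {"delta_pos": [0, 0, -5], "yaw": 0},
    {"delta_pos": [0, 0, -5], "yaw": 0},
    {"delta_pos": [0, 0, -4], "yaw": 0},
    {"delta_pos": [0, 0, -3], "yaw": 0},
    {"delta_pos": [0, 0, -2], "yaw": 0},
    {"delta_pos": [0, 0, -1], "yaw": 0},
    {"delta_pos": [0, 0, -0.5], "yaw": 0},
  ],
)

```text
t: 13.62
tcp_pos: [0.4279, -0.3714, 0.191]
tool_rot: [0.807, 0.59, -0.001, 0.026]
force: [-0.3, -1.0, -0.1]
finger_gap: 0.503
```

```bash
python3 -c "
from h import *
err(.431,-.374,1.257); s=manip.sense(); print(s['q'].round(4),s['qd'])"
```

```text
tcp [ 0.4279 -0.3714  0.191 ] tilt [ 0.0282 -0.043 ] shift cm [ 0.31 -0.26] yaw -0.006 t 13.625 q6 -0.5983149334434773
[-0.9097  0.4825  1.6595 -0.0051  0.9482 -0.5983] [-0.0027  0.0601  0.0398 -0.0004 -0.1014 -0.0004]
```

Call:
send_rows(
  commands=[
    {"delta_pos": [0, 0, 6.2], "yaw": 0},
    {"delta_pos": [0, 0, 0], "yaw": 0},
    {"delta_pos": [0, 0, 6.2], "yaw": 0},
    {"delta_pos": [0, 0, 0], "yaw": 0},
    {"delta_pos": [0, 0, 6.2], "yaw": 0},
    {"delta_pos": [0, 0, 0], "yaw": 0},
    {"delta_pos": [0, 0, 6.2], "yaw": 0},
    {"delta_pos": [0, 0, 0], "yaw": 0},
    {"delta_pos": [0, 0, 0], "yaw": 0},
    {"delta_pos": [0, 0, 0], "yaw": 0},
  ],
)

```text
t: 14.88
tcp_pos: [0.4249, -0.3676, 0.4211]
tool_rot: [0.807, 0.59, -0.002, 0.019]
force: [0.4, 0.4, 1.2]
finger_gap: 0.5
```

Call:
send_rows(
  commands=[
    {"delta_pos": [0, 0, -5], "yaw": 0},
    {"delta_pos": [0, 0, -6], "yaw": 0},
    {"delta_pos": [0, 0, -6], "yaw": 0},
    {"delta_pos": [0, 0, -6], "yaw": 0},
    {"delta_pos": [0, 0, -5], "yaw": 0},
    {"delta_pos": [0, 0, -4], "yaw": 0},
    {"delta_pos": [0, 0, -3], "yaw": 0},
    {"delta_pos": [0, 0, -2], "yaw": 0},
    {"delta_pos": [0, 0, -1], "yaw": 0},
    {"delta_pos": [0, 0, -0.5], "yaw": 0},
  ],
)

```text
t: 16.12
tcp_pos: [0.4211, -0.3632, 0.0176]
tool_rot: [0.807, 0.59, -0.002, 0.015]
force: [-0.1, 0.8, 0.2]
finger_gap: 0.497
```

```bash
python3 -c "
from h import *
err(.431,-.374,1.257); s=manip.sense(); print(s['q'].round(4),s['qd'])"
```

```text
tcp [ 0.4211 -0.3632  0.0176] tilt [ 0.0152 -0.0262] shift cm [ 0.99 -1.08] yaw -0.005 t 16.125 q6 -0.5950704356309005
[-0.9104  0.7598  1.7709 -0.0075  0.5808 -0.5951] [ 0.0004  0.0815  0.0086 -0.0013 -0.0881  0.0009]
```

Call:
send_rows(
  commands=[
    {"delta_pos": [0, 0, 2], "yaw": 0},
    {"delta_pos": [0.5, -0.5, 1], "yaw": 0},
    {"delta_pos": [0.4, -0.5, 0], "yaw": 0},
    {"delta_pos": [0.1, -0.1, 0], "yaw": 0},
    {"delta_pos": [0, 0, 0], "yaw": 0},
  ],
)

```text
t: 16.75
tcp_pos: [0.4325, -0.3759, 0.0491]
tool_rot: [0.807, 0.59, -0.002, 0.016]
force: [-0.0, 0.7, -0.0]
finger_gap: 0.504
```

```bash
python3 -c "
from h import *
err(.431,-.374,1.257); s=manip.sense(); print(s['q'].round(4),s['qd'])"
```

```text
tcp [ 0.4325 -0.3759  0.0491] tilt [ 0.0169 -0.0285] shift cm [-0.15  0.19] yaw -0.005 t 16.75 q6 -0.5938717496200128
[-0.9082  0.7158  1.7211 -0.0067  0.6718 -0.5939] [-0.0016  0.0037 -0.0018 -0.0001 -0.0002  0.0012]
```

Call:
send_rows(
  commands=[
    {"delta_pos": [-0.1, 0.1, -1.5], "yaw": 0},
    {"delta_pos": [-0.05, 0.1, -1.4], "yaw": 0},
    {"delta_pos": [0, 0, -0.9], "yaw": 0},
    {"delta_pos": [0, 0, -0.4], "yaw": 0},
    {"delta_pos": [0, 0, -0.1], "yaw": 0},
  ],
)

```text
t: 17.38
tcp_pos: [0.4296, -0.372, 0.001]
tool_rot: [0.807, 0.59, -0.002, 0.014]
force: [-0.6, 0.8, 0.7]
finger_gap: 0.497
```

```bash
python3 -c "
from h import *
err(.431,-.374,1.257); s=manip.sense(); print(s['q'].round(4),s['qd'])"
```

```text
tcp [ 0.4296 -0.372   0.001 ] tilt [ 0.0139 -0.0245] shift cm [ 0.14 -0.2 ] yaw -0.005 t 17.375 q6 -0.5926187091294455
[-0.9081  0.7978  1.7402 -0.0076  0.5757 -0.5926] [ 0.0008  0.0185  0.0012  0.0017 -0.0186  0.0002]
```

Call:
send_rows(
  commands=[
    {"delta_pos": [0.1, -0.15, 0.3], "yaw": 0},
    {"delta_pos": [0, 0, 0], "yaw": 0},
  ],
)

```text
t: 17.62
tcp_pos: [0.4309, -0.374, 0.0045]
tool_rot: [0.807, 0.59, -0.002, 0.015]
force: [-0.2, -0.3, 0.4]
finger_gap: 0.5
```

Call:
send_rows(
  commands=[
    {"delta_pos": [0, 0, 0], "yaw": 0},
    {"delta_pos": [0, 0, 0], "yaw": 0},
    {"delta_pos": [0, 0, 0], "yaw": 0},
    {"delta_pos": [0, 0, 0], "yaw": 0},
  ],
  grip=1.0,
  force=50,
)

```text
t: 18.12
tcp_pos: [0.4311, -0.3741, 0.0052]
tool_rot: [0.807, 0.59, -0.002, 0.015]
force: [0.1, 0.2, -0.6]
finger_gap: 0.311
```

```bash
python3 -c "
from h import *
err(.431,-.374,1.257); s=manip.sense(); print(s['q'].round(4),s['qd'])"
```

```text
tcp [ 0.4311 -0.3741  0.0052] tilt [ 0.0151 -0.026 ] shift cm [-0.01  0.01] yaw -0.005 t 18.125 q6 -0.5930160708536303
[-0.9083  0.7914  1.7347 -0.0074  0.5857 -0.593 ] [-0.0001 -0.0004  0.0021 -0.0001 -0.0008  0.0009]
```

Call:
send_rows(
  commands=[
    {"delta_pos": [0, 0, 6], "yaw": 0},
    {"delta_pos": [0, 0, 0], "yaw": 0},
    {"delta_pos": [0, 0, 6], "yaw": 0},
    {"delta_pos": [0, 0, 0], "yaw": 0},
    {"delta_pos": [0.9, 3.2, 0], "yaw": 0.05},
    {"delta_pos": [1.3, 5, 0], "yaw": 0.06},
    {"delta_pos": [1.3, 5, 0], "yaw": 0.06},
    {"delta_pos": [0.9, 3.5, 0], "yaw": 0.05},
    {"delta_pos": [0.5, 2, 0], "yaw": 0.02},
    {"delta_pos": [0.2, 0.7, 0], "yaw": 0},
  ],
)

```text
t: 19.38
tcp_pos: [0.4732, -0.1681, 0.1097]
tool_rot: [0.73, 0.684, -0.003, -0.002]
force: [0.4, -0.3, -2.5]
finger_gap: 0.311
```

```bash
python3 -c "
from h import *
err(.4835,-.1783,1.495); s=manip.sense(); print(s['q'].round(4),s['qd'])"
```

```text
tcp [ 0.4732 -0.1681  0.1097] tilt [-0.0065 -0.0016] shift cm [ 1.03 -1.02] yaw -0.011 t 19.375 q6 -0.4908491080861527
[-0.5613  0.5591  1.8433 -0.0072  0.7439 -0.4908] [ 0.1142  0.0106  0.0162 -0.0075 -0.0181  0.1177]
```

Call:
send_rows(
  commands=[
    {"delta_pos": [0.6, -0.7, -2], "yaw": -0.01},
    {"delta_pos": [0.4, -0.5, -2], "yaw": 0},
    {"delta_pos": [0.1, 0, -1.2], "yaw": 0},
    {"delta_pos": [0, 0, -0.5], "yaw": 0},
    {"delta_pos": [0, 0, 0], "yaw": 0},
  ],
)

```text
t: 20.0
tcp_pos: [0.4824, -0.1806, 0.0486]
tool_rot: [0.734, 0.679, -0.004, -0.004]
force: [-0.0, 0.0, -3.4]
finger_gap: 0.309
```

```bash
python3 -c "
from h import *
im,cm,s=snap('w4'); err(.4835,-.1783,1.495,s)"
```

```text
tcp [ 0.4824 -0.1806  0.0486] tilt [-0.0104  0.0001] shift cm [0.11 0.23] yaw 0.002 t 20.0 q6 -0.4871659062807476
```

View pics/w4.png

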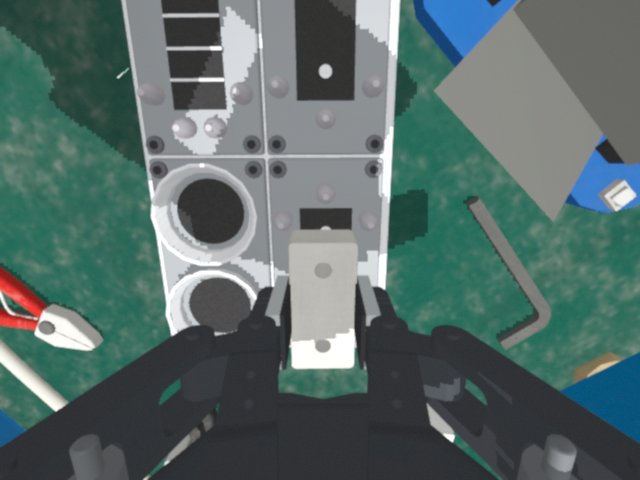

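Die A is held square at (322,300) above seat 2, whose end pins show at (284,221) and (369,221).

Call:
send_rows(
  commands=[
    {"delta_pos": [0.1, 0.2, 0], "yaw": 0},
    {"delta_pos": [0, 0, -0.8], "yaw": 0},
    {"delta_pos": [0, 0, -0.6], "yaw": 0},
    {"delta_pos": [0, 0, -0.2], "yaw": 0},
    {"delta_pos": [0, 0, 0], "yaw": 0},
  ],
)

```text
t: 20.68
tcp_pos: [0.4842, -0.1787, 0.033]
tool_rot: [0.734, 0.679, -0.003, -0.002]
force: [0.2, 0.1, -2.3]
finger_gap: 0.31
```

```bash
python3 -c "
from h import *
err(.4835,-.1783,1.495)"
```

```text
tcp [ 0.4842 -0.1787  0.033 ] tilt [-0.0077 -0.0016] shift cm [-0.07  0.04] yaw 0.001 t 20.675 q6 -0.48185479426871486
```

Call:
send_rows(
  commands=[
    {"delta_pos": [-0.05, 0.05, -0.6], "yaw": 0},
    {"delta_pos": [0, 0, -0.5], "yaw": 0},
    {"delta_pos": [0, 0, -0.3], "yaw": 0},
    {"delta_pos": [0, 0, -0.1], "yaw": 0},
  ],
)

```text
t: 21.18
tcp_pos: [0.4839, -0.1782, 0.0175]
tool_rot: [0.734, 0.679, -0.003, -0.002]
force: [-0.8, 3.4, 9.4]
finger_gap: 0.314
```

```bash
python3 -c "
from h import *
err(.4835,-.1783,1.495)"
```

```text
tcp [ 0.4839 -0.1782  0.0175] tilt [-0.0073 -0.0018] shift cm [-0.04 -0.01] yaw 0.001 t 21.175 q6 -0.48082939132128544
```

Call:
send_rows(
  commands=[
    {"delta_pos": [0, 0, 0], "yaw": 0},
    {"delta_pos": [0, 0, 0], "yaw": 0},
  ],
  grip=0.0,
)

```text
t: 21.42
tcp_pos: [0.4845, -0.1786, 0.018]
tool_rot: [0.734, 0.679, -0.003, -0.001]
force: [0.0, -0.7, 0.8]
finger_gap: 0.502
```

Call:
send_rows(
  commands=[
    {"delta_pos": [0, 0, 5], "yaw": 0},
    {"delta_pos": [0, 0, 5], "yaw": 0},
    {"delta_pos": [0.4, -3, 0], "yaw": 0.01},
    {"delta_pos": [0.6, -5, 0], "yaw": 0.01},
    {"delta_pos": [0.6, -5, 0], "yaw": 0.01},
    {"delta_pos": [0.5, -4, 0], "yaw": 0.01},
    {"delta_pos": [0.3, -2.2, 0], "yaw": 0},
    {"delta_pos": [0.1, -0.8, 0], "yaw": 0},
    {"delta_pos": [0, 0, 0], "yaw": 0},
  ],
)

```text
t: 22.55
tcp_pos: [0.5089, -0.384, 0.1218]
tool_rot: [0.719, 0.695, -0.004, -0.001]
force: [-0.1, 0.9, -0.9]
finger_gap: 0.501
```

```bash
python3 -c "
from h import *
s=manip.sense(); m=cam('wrist',s); im=manip.snapshot('wrist')
k=(im.min(2)>150).astype(np.uint8)
[print(*r) for r in rects(m,k,.018,1500,20000)]
err(.5102,-.3911,1.532,s)"
```

```text
[336. 337.] 520.0 -478.2 -1.13 127.2 58.4
[326. 237.] 510.5 -390.7 1.523 62.4 28.6
[357. 141.] 533.8 -323.1 1.327 67.2 27.3
[118. 191.] 366.3 -354.2 -0.848 227.0 31.6
[228.   8.] 452.3 -238.5 -0.037 124.6 9.8
tcp [ 0.5089 -0.384   0.1218] tilt [-0.0059 -0.0041] shift cm [ 0.13 -0.71] yaw -0.004 t 22.55 q6 -0.7788538290458875
```

Call:
send_rows(
  commands=[
    {"delta_pos": [0.1, -0.4, -2], "yaw": 0},
    {"delta_pos": [0, -0.3, -3], "yaw": 0},
    {"delta_pos": [0, 0, -2], "yaw": 0},
    {"delta_pos": [0, 0, -1], "yaw": 0},
    {"delta_pos": [0, 0, -0.3], "yaw": 0},
    {"delta_pos": [0, 0, 0], "yaw": 0},
  ],
)

```text
t: 23.35
tcp_pos: [0.509, -0.3843, 0.0325]
tool_rot: [0.717, 0.697, -0.003, -0.004]
force: [0.3, 0.4, 0.7]
finger_gap: 0.502
```

```bash
python3 -c "
from h import *
err(.5104,-.3909,1.529)"
```

```text
tcp [ 0.509  -0.3843  0.0325] tilt [-0.0102  0.001 ] shift cm [ 0.14 -0.66] yaw -0.013 t 23.35 q6 -0.7835105404991155
```

Call:
send_rows(
  commands=[
    {"delta_pos": [0.1, -0.5, -0.3], "yaw": -0.01},
    {"delta_pos": [0.05, -0.2, -1], "yaw": 0},
    {"delta_pos": [0, 0, -0.8], "yaw": 0},
    {"delta_pos": [0, 0, -0.3], "yaw": 0},
    {"delta_pos": [0, 0, 0], "yaw": 0},
  ],
)

```text
t: 23.98
tcp_pos: [0.5115, -0.3929, 0.0085]
tool_rot: [0.721, 0.693, -0.003, -0.002]
force: [-0.7, 0.7, -1.6]
finger_gap: 0.496
```

```bash
python3 -c "
from h import *
err(.5104,-.3909,1.529)"
```

```text
tcp [ 0.5115 -0.3929  0.0085] tilt [-0.0078 -0.0015] shift cm [-0.11  0.2 ] yaw -0.002 t 23.975 q6 -0.7786211436116127
```

Call:
send_rows(
  commands=[
    {"delta_pos": [-0.1, 0.2, -0.3], "yaw": 0},
    {"delta_pos": [0, 0, 0], "yaw": 0},
  ],
)

```text
t: 24.22
tcp_pos: [0.5104, -0.3907, 0.0054]
tool_rot: [0.721, 0.693, -0.003, -0.002]
force: [-0.2, 0.2, 0.1]
finger_gap: 0.494
```

Call:
send_rows(
  commands=[
    {"delta_pos": [0, 0, 0], "yaw": 0},
    {"delta_pos": [0, 0, 0], "yaw": 0},
    {"delta_pos": [0, 0, 0], "yaw": 0},
  ],
  grip=1.0,
)

```text
t: 24.6
tcp_pos: [0.5106, -0.3907, 0.0058]
tool_rot: [0.721, 0.693, -0.003, -0.002]
force: [0.7, 0.4, -1.5]
finger_gap: 0.311
```

```bash
python3 -c "
from h import *
err(.5104,-.3909,1.529)"
```

```text
tcp [ 0.5106 -0.3907  0.0058] tilt [-0.0073 -0.0019] shift cm [-0.02 -0.02] yaw -0.002 t 24.6 q6 -0.7774538570302921
```

Call:
send_rows(
  commands=[
    {"delta_pos": [0, 0, 3], "yaw": 0},
    {"delta_pos": [0, 0, 5], "yaw": 0},
    {"delta_pos": [0, 0, 5], "yaw": 0},
    {"delta_pos": [-0.2, 3, 0.5], "yaw": 0},
    {"delta_pos": [-0.3, 5, 0], "yaw": -0.01},
    {"delta_pos": [-0.3, 5, 0], "yaw": -0.01},
    {"delta_pos": [-0.3, 5, 0], "yaw": -0.01},
    {"delta_pos": [-0.3, 3.5, 0], "yaw": 0},
    {"delta_pos": [-0.2, 2, 0], "yaw": 0},
    {"delta_pos": [0, 1, 0], "yaw": 0},
  ],
)

```text
t: 25.85
tcp_pos: [0.491, -0.1392, 0.1425]
tool_rot: [0.733, 0.68, -0.003, -0.003]
force: [-0.5, -0.8, -1.7]
finger_gap: 0.31
```

```bash
python3 -c "
from h import *
err(.4919,-.0642,1.495)
im=cv2.imread('pics/side0.png'); im2=cv2.imread('pics/top0.png')
a=cv2.resize(im[120:230,290:420],None,fx=4,fy=4); b=cv2.resize(im2[130:240,180:290],None,fx=4,fy=4)
cv2.imwrite('pics/tray.png',cv2.resize(np.hstack([a,b]),None,fx=.8,fy=.8)); print(a.shape,b.shape)"
```

```text
tcp [ 0.491  -0.1392  0.1425] tilt [-0.009  -0.0001] shift cm [0.09 7.5 ] yaw -0.002 t 25.85 q6 -0.41486827588833075
(440, 520, 3) (440, 440, 3)
```

View pics/tray.png

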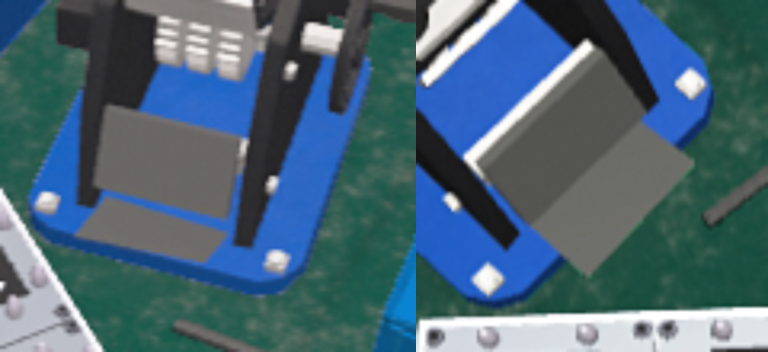

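The ramp's lower-left corner is at (75,233) in the side crop and (585,275) in the top crop. I triangulate its height.

```bash
python3 -c "
from h import *
a,b=cam('side'),cam('top')
def P(c): 
    k,M=c; return np.array([[k['fx'],0,k['cx']],[0,k['fy'],k['cy']],[0,0,1]])@np.linalg.inv(M)[:3]
def f(p): return [p[0]/3.2+290,p[1]/3.2+120]
def g(p): return [(p[0]-416)/3.2+180,p[1]/3.2+130]
for p,q in [((75,233),(585,275)),((215,262),(693,160)),((100,190),(530,222)),((108,105),(475,165))]:
    x=cv2.triangulatePoints(P(a),P(b),np.array(f(p)).reshape(2,1),np.array(g(q)).reshape(2,1)); print((x[:3]/x[3]).ravel())
"
```

```text
[ 0.5332 -0.0964  0.0474]
[ 0.5871 -0.1523  0.0447]
[ 0.564  -0.0716  0.0416]
[ 0.5788 -0.0562  0.0885]
```

Call:
send_rows(
  commands=[
    {"delta_pos": [0, 2.5, -1], "yaw": 0},
    {"delta_pos": [0, 3, -2], "yaw": 0},
    {"delta_pos": [0.1, 1.5, -2.5], "yaw": 0},
    {"delta_pos": [0, 0.5, -2], "yaw": 0},
    {"delta_pos": [0, 0, -1], "yaw": 0},
    {"delta_pos": [0, 0, -0.4], "yaw": 0},
    {"delta_pos": [0, 0, 0], "yaw": 0},
  ],
)

```text
t: 26.72
tcp_pos: [0.4992, -0.0691, 0.052]
tool_rot: [0.735, 0.678, -0.001, 0.003]
force: [0.5, 0.3, -0.8]
finger_gap: 0.308
```

```bash
python3 -c "
from h import *
err(.4919,-.0642,1.495)"
```

```text
tcp [ 0.4992 -0.0691  0.052 ] tilt [ 0.0027 -0.0069] shift cm [-0.73  0.49] yaw 0.004 t 26.725 q6 -0.2688894374732472
```

Call:
send_rows(
  commands=[
    {"delta_pos": [-0.5, 0.4, 0], "yaw": 0},
    {"delta_pos": [-0.2, 0.1, -0.5], "yaw": 0},
    {"delta_pos": [0, 0, -0.6], "yaw": 0},
    {"delta_pos": [0, 0, -0.3], "yaw": 0},
    {"delta_pos": [0, 0, 0], "yaw": 0},
  ],
)

```text
t: 27.35
tcp_pos: [0.4927, -0.0647, 0.0386]
tool_rot: [0.735, 0.678, -0.001, 0.005]
force: [1.0, -0.1, -1.5]
finger_gap: 0.314
```

```bash
python3 -c "
from h import *
err(.4919,-.0642,1.495)"
```

```text
tcp [ 0.4927 -0.0647  0.0386] tilt [ 0.0059 -0.0081] shift cm [-0.08  0.05] yaw 0.004 t 27.35 q6 -0.2630295948311821
```

Call:
send_rows(
  commands=[
    {"delta_pos": [-0.1, 0.05, -0.5], "yaw": 0},
    {"delta_pos": [0, 0, -0.7], "yaw": 0},
    {"delta_pos": [0, 0, -0.5], "yaw": 0},
    {"delta_pos": [0, 0, -0.3], "yaw": 0},
    {"delta_pos": [0, 0, -0.1], "yaw": 0},
  ],
)

```text
t: 27.98
tcp_pos: [0.4919, -0.0644, 0.0178]
tool_rot: [0.735, 0.678, -0.001, 0.005]
force: [-2.5, -0.2, 18.7]
finger_gap: 0.31
```

```bash
python3 -c "
from h import *
err(.4919,-.0642,1.495)"
```

```text
tcp [ 0.4919 -0.0644  0.0178] tilt [ 0.0065 -0.0085] shift cm [-0.    0.02] yaw 0.004 t 27.975 q6 -0.26150137069048
```

Call:
send_rows(
  commands=[
    {"delta_pos": [0, 0, 0.1], "yaw": 0},
    {"delta_pos": [0, 0, 0], "yaw": 0},
  ],
  grip=0.05,
)

```text
t: 28.22
tcp_pos: [0.4926, -0.0646, 0.0194]
tool_rot: [0.735, 0.678, -0.0, 0.006]
force: [-0.1, -0.5, 0.1]
finger_gap: 0.475
```

Call:
send_rows(
  commands=[
    {"delta_pos": [0, 0, 4], "yaw": 0},
    {"delta_pos": [0, 0, 5], "yaw": 0},
    {"delta_pos": [0, -2, 3], "yaw": 0},
    {"delta_pos": [0.6, -4, 1], "yaw": -0.05},
    {"delta_pos": [0.8, -5, 0], "yaw": -0.06},
    {"delta_pos": [0.8, -5, 0], "yaw": -0.06},
    {"delta_pos": [0.8, -4, 0], "yaw": -0.05},
    {"delta_pos": [0.5, -2.5, 0], "yaw": -0.02},
    {"delta_pos": [0.2, -1, 0], "yaw": -0.01},
    {"delta_pos": [0, 0, 0], "yaw": 0},
  ],
)

```text
t: 29.48
tcp_pos: [0.5286, -0.3059, 0.152]
tool_rot: [0.816, 0.579, -0.001, 0.005]
force: [-0.2, 1.3, 0.0]
finger_gap: 0.477
```

```bash
python3 -c "
from h import *
im,m,s=snap('w5')
k=(im.min(2)>140).astype(np.uint8)
for z in (.012,.018): [print(*r) for r in rects(m,k,z,1500,20000)]
err(.5332,-.323,1.245,s)"
```

```text
[ 83. 274.] 314.3 -289.3 -1.037 168.8 11.3
[334. 231.] 533.9 -322.7 1.331 69.1 28.3
[599. 159.] 758.8 -335.8 -1.027 94.2 57.8
[192.  95.] 454.4 -177.8 -0.077 131.2 120.3
[ 83. 274.] 319.3 -288.1 -1.037 165.2 11.1
[334. 231.] 534.3 -320.8 1.331 67.7 27.7
[599. 159.] 754.4 -333.7 -1.027 92.2 56.6
[192.  95.] 456.5 -179.1 -0.077 128.4 117.7
tcp [ 0.5286 -0.3059  0.152 ] tilt [ 0.0046 -0.0097] shift cm [ 0.46 -1.71] yaw 0.011 t 29.475 q6 -0.365740460336194
```

View pics/w5.png

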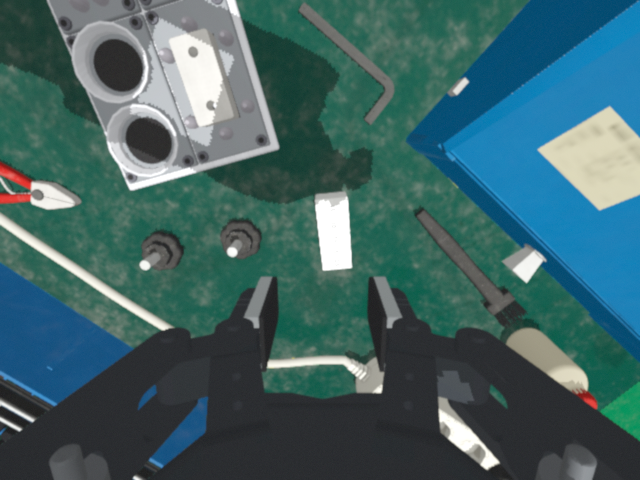

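Gauge at (334,231), with both long edges leaning about 0.09 rad in the image, so its axis is about 1.325. Die A sits between its pins at (205,80). For the gauge centre I use the high end's base edge.

```bash
python3 -c "
from h import *
im=cv2.imread('pics/w5.png'); print(im[184:206,331].tolist()); print(im[262:278,338].tolist())
s={'tcp_pos':np.array([0.5286,-0.3059,0.152]),'tool_rot':np.array([.8157,.5785,-.001,.005])}
cm=cam('wrist',s)
for th in (100,140):
    k=cv2.inRange(im.min(2),th,255); r=[]
    for v in (215,232,250):
        u=np.where(k[v,300:370])[0]+300; r.append([(u[0]+u[-1])/2,v])
    p=ray(cm,r,.015); d=p[0]-p[2]; print(th,p[:,:2],np.arctan2(d[1],d[0]))
for v in (190,192,194,196,200): print(v,ray(cm,(331,v),0)[0], ray(cm,(331,v),.024)[0])
for v in (268,270,272): print(v,ray(cm,(338,v),0)[0], ray(cm,(338,v),.01)[0])
"
```

```text
[[58, 67, 43], [59, 67, 43], [58, 66, 41], [59, 69, 43], [58, 68, 43], [57, 67, 40], [59, 70, 42], [68, 77, 54], [112, 117, 109], [157, 160, 158], [168, 171, 170], [169, 172, 171], [169, 172, 171], [174, 177, 177], [187, 191, 190], [198, 202, 201], [202, 206, 205], [202, 206, 205], [202, 206, 205], [204, 208, 207], [212, 214, 214], [216, 219, 218]]
[[255, 255, 255], [255, 255, 255], [247, 248, 248], [255, 255, 255], [255, 255, 255], [255, 255, 255], [255, 255, 255], [199, 203, 199], [113, 124, 106], [104, 117, 96], [105, 119, 99], [111, 123, 104], [111, 124, 104], [108, 120, 97], [100, 114, 84], [95, 108, 75]]
100 [[ 0.5374 -0.3067]
 [ 0.5342 -0.3214]
 [ 0.5302 -0.3371]] 1.3381522448079588
140 [[ 0.5378 -0.3069]
 [ 0.5338 -0.3212]
 [ 0.5302 -0.3371]] 1.3248514284022985
190 [ 0.543  -0.2893  0.    ] [ 0.5437 -0.2849  0.024 ]
192 [ 0.5424 -0.2909  0.    ] [ 0.5432 -0.2865  0.024 ]
194 [ 0.5419 -0.2926  0.    ] [ 0.5427 -0.288   0.024 ]
196 [ 0.5413 -0.2942  0.    ] [ 0.5421 -0.2895  0.024 ]
200 [ 0.5401 -0.2976  0.    ] [ 0.5411 -0.2926  0.024 ]
268 [ 0.5256 -0.36    0.    ] [ 0.5264 -0.3558  0.01  ]
270 [ 0.5249 -0.3619  0.    ] [ 0.5258 -0.3576  0.01  ]
272 [ 0.5243 -0.3638  0.    ] [ 0.5252 -0.3595  0.01  ]
```

Call:
send_rows(
  commands=[
    {"delta_pos": [0.2, -0.8, -2], "yaw": 0.04},
    {"delta_pos": [0.2, -0.8, -4], "yaw": 0.05},
    {"delta_pos": [0.1, -0.2, -3], "yaw": 0},
    {"delta_pos": [0, 0, -1.5], "yaw": 0},
    {"delta_pos": [0, 0, -0.5], "yaw": 0},
    {"delta_pos": [0, 0, 0], "yaw": 0},
  ],
)

```text
t: 30.28
tcp_pos: [0.5337, -0.3156, 0.0411]
tool_rot: [0.785, 0.62, -0.0, 0.004]
force: [0.2, 0.3, 0.1]
finger_gap: 0.477
```

```bash
python3 -c "
from h import *
err(.534,-.324,1.33)"
```

```text
tcp [ 0.5337 -0.3156  0.0411] tilt [ 0.0047 -0.0069] shift cm [ 0.03 -0.84] yaw -0.006 t 30.275 q6 -0.4763600561167002
```

Call:
send_rows(
  commands=[
    {"delta_pos": [0, -0.5, -0.5], "yaw": 0},
    {"delta_pos": [0, -0.3, -1], "yaw": 0},
    {"delta_pos": [0, 0, -1], "yaw": 0},
    {"delta_pos": [0, 0, -0.5], "yaw": 0},
    {"delta_pos": [0, 0, -0.1], "yaw": 0},
    {"delta_pos": [0, 0, 0], "yaw": 0},
  ],
)

```text
t: 31.02
tcp_pos: [0.5348, -0.3253, 0.0102]
tool_rot: [0.785, 0.619, 0.0, 0.006]
force: [0.2, 0.1, -0.5]
finger_gap: 0.479
```

```bash
python3 -c "
from h import *
err(.534,-.324,1.33)"
```

```text
tcp [ 0.5348 -0.3253  0.0102] tilt [ 0.0078 -0.0096] shift cm [-0.08  0.13] yaw -0.006 t 31.025 q6 -0.4867464856098106
```

Call:
send_rows(
  commands=[
    {"delta_pos": [-0.05, 0.1, -0.5], "yaw": 0},
    {"delta_pos": [0, 0, -0.15], "yaw": 0},
    {"delta_pos": [0, 0, 0], "yaw": 0},
  ],
)

```text
t: 31.4
tcp_pos: [0.5345, -0.3242, 0.0037]
tool_rot: [0.785, 0.62, 0.0, 0.007]
force: [0.4, -0.3, 0.0]
finger_gap: 0.475
```

Call:
send_rows(
  commands=[
    {"delta_pos": [0, 0, 0], "yaw": 0},
    {"delta_pos": [0, 0, 0], "yaw": 0},
    {"delta_pos": [0, 0, 0], "yaw": 0},
  ],
  grip=1.0,
  force=70,
)

```text
t: 31.78
tcp_pos: [0.5346, -0.3242, 0.0041]
tool_rot: [0.785, 0.62, 0.0, 0.007]
force: [0.0, -0.8, -0.9]
finger_gap: 0.284
```

```bash
python3 -c "
from h import *
err(.534,-.324,1.33)"
```

```text
tcp [ 0.5346 -0.3242  0.0041] tilt [ 0.0084 -0.0101] shift cm [-0.06  0.02] yaw -0.006 t 31.775 q6 -0.4859147448985147
```

Call:
send_rows(
  commands=[
    {"delta_pos": [0, 0, 3], "yaw": 0},
    {"delta_pos": [0, 0, 5], "yaw": 0},
    {"delta_pos": [-0.5, 1, 3], "yaw": 0},
    {"delta_pos": [-1.5, 3.5, 0.5], "yaw": 0.04},
    {"delta_pos": [-1.8, 4.5, 0], "yaw": 0.04},
    {"delta_pos": [-1.8, 4.5, 0], "yaw": 0.04},
    {"delta_pos": [-1.5, 4, 0], "yaw": 0.03},
    {"delta_pos": [-1, 2.5, 0], "yaw": 0.01},
    {"delta_pos": [-0.5, 1.5, 0], "yaw": 0},
    {"delta_pos": [-0.2, 0.5, 0], "yaw": 0},
  ],
)

```text
t: 33.02
tcp_pos: [0.4424, -0.0989, 0.1213]
tool_rot: [0.732, 0.681, 0.001, 0.007]
force: [0.0, -0.3, -1.9]
finger_gap: 0.283
```

```bash
python3 -c "
from h import *
err(.430,-.060,1.495)"
```

```text
tcp [ 0.4424 -0.0989  0.1213] tilt [ 0.0106 -0.0092] shift cm [-1.24  3.89] yaw -0.004 t 33.025 q6 -0.38891891933030465
```

Call:
send_rows(
  commands=[
    {"delta_pos": [-0.4, 1.2, -1], "yaw": 0},
    {"delta_pos": [-0.5, 1.5, -2], "yaw": 0},
    {"delta_pos": [-0.3, 0.9, -2], "yaw": 0},
    {"delta_pos": [0, 0.2, -1], "yaw": 0},
    {"delta_pos": [0, 0, -0.3], "yaw": 0},
    {"delta_pos": [0, 0, 0], "yaw": 0},
  ],
)

```text
t: 33.78
tcp_pos: [0.4376, -0.0658, 0.0574]
tool_rot: [0.733, 0.68, 0.003, 0.013]
force: [-0.8, -0.4, -1.1]
finger_gap: 0.282
```

```bash
python3 -c "
from h import *
im,m,s=snap('w6'); err(.430,-.060,1.495,s)"
```

```text
tcp [ 0.4376 -0.0658  0.0574] tilt [ 0.0223 -0.0153] shift cm [-0.76  0.58] yaw -0.0 t 33.775 q6 -0.3123088462409032
```

View pics/w6.png

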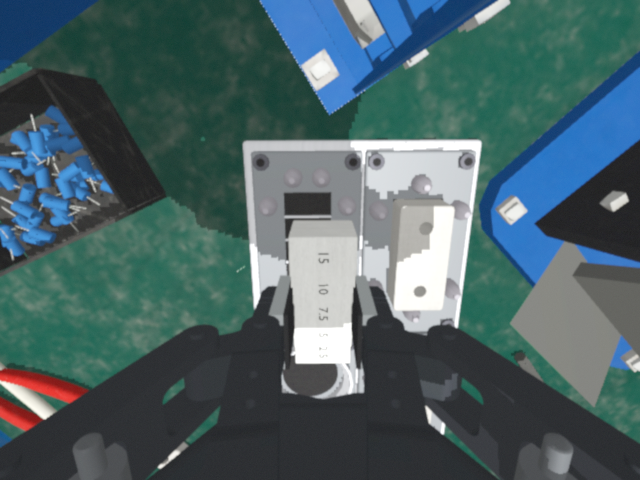

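The gauge is held straight over its seat, with the far pins at (292,178) and (321,178). Die B lies flat between its pins at (420,255).

Call:
send_rows(
  commands=[
    {"delta_pos": [-0.5, 0.4, -0.3], "yaw": 0},
    {"delta_pos": [-0.25, 0.2, -0.6], "yaw": 0},
    {"delta_pos": [0, 0, -0.6], "yaw": 0},
    {"delta_pos": [0, 0, -0.3], "yaw": 0},
    {"delta_pos": [0, 0, 0], "yaw": 0},
  ],
)

```text
t: 34.45
tcp_pos: [0.4305, -0.0601, 0.0393]
tool_rot: [0.734, 0.679, 0.004, 0.015]
force: [-0.2, -0.8, -1.1]
finger_gap: 0.282
```

```bash
python3 -c "
from h import *
err(.430,-.060,1.495)"
```

```text
tcp [ 0.4305 -0.0601  0.0393] tilt [ 0.025  -0.0165] shift cm [-0.05  0.01] yaw 0.0 t 34.45 q6 -0.3027843950207816
```

Call:
send_rows(
  commands=[
    {"delta_pos": [-0.05, 0, -0.5], "yaw": 0},
    {"delta_pos": [0, 0, -0.7], "yaw": 0},
    {"delta_pos": [0, 0, -0.5], "yaw": 0},
    {"delta_pos": [0, 0, -0.35], "yaw": 0},
    {"delta_pos": [0, 0, -0.1], "yaw": 0},
  ],
)

```text
t: 35.08
tcp_pos: [0.4303, -0.0603, 0.0162]
tool_rot: [0.733, 0.68, 0.004, 0.015]
force: [-1.1, -1.4, 5.1]
finger_gap: 0.283
```

```bash
python3 -c "
from h import *
err(.430,-.060,1.495)"
```

```text
tcp [ 0.4303 -0.0603  0.0162] tilt [ 0.0254 -0.0167] shift cm [-0.03  0.03] yaw 0.0 t 35.075 q6 -0.30039692557612996
```

Call:
send_rows(
  commands=[
    {"delta_pos": [0, 0, 0.1], "yaw": 0},
    {"delta_pos": [0, 0, 0], "yaw": 0},
  ],
  grip=0.05,
)

```text
t: 35.33
tcp_pos: [0.4306, -0.0604, 0.0175]
tool_rot: [0.734, 0.679, 0.004, 0.015]
force: [0.3, -0.1, -0.1]
finger_gap: 0.469
```

Call:
send_rows(
  commands=[
    {"delta_pos": [0, 0, 6], "yaw": 0},
    {"delta_pos": [0, 0, 0], "yaw": 0},
    {"delta_pos": [0, 0, 6], "yaw": 0},
    {"delta_pos": [0, 0, 0], "yaw": 0},
    {"delta_pos": [0, 0, 6], "yaw": 0},
    {"delta_pos": [0, 0, 0], "yaw": 0},
    {"delta_pos": [0.4, -3.5, 0], "yaw": 0},
    {"delta_pos": [0.5, -5, 0], "yaw": 0},
    {"delta_pos": [0.5, -5, 0], "yaw": 0},
    {"delta_pos": [0.5, -4.5, 0], "yaw": 0},
  ],
)

```text
t: 36.58
tcp_pos: [0.4428, -0.2388, 0.1851]
tool_rot: [0.732, 0.682, -0.002, -0.0]
force: [1.2, -0.2, -0.2]
finger_gap: 0.473
```

Call:
send_rows(
  commands=[
    {"delta_pos": [0.3, -3, 0], "yaw": 0},
    {"delta_pos": [0.1, -1.5, 0], "yaw": 0},
    {"delta_pos": [0, -0.5, 0], "yaw": 0},
    {"delta_pos": [0, 0, 0], "yaw": 0},
  ],
  grip=0.2,
)

```text
t: 37.08
tcp_pos: [0.4442, -0.2902, 0.1799]
tool_rot: [0.733, 0.68, -0.002, -0.004]
force: [-0.2, 0.3, 1.0]
finger_gap: 0.396
```

```bash
python3 -c "
from h import *
im,m,s=snap('w7'); err(.4535,-.3004,1.495,s)"
```

```text
tcp [ 0.4442 -0.2902  0.1799] tilt [-0.008   0.0039] shift cm [ 0.93 -1.02] yaw -0.001 t 37.075 q6 -0.7109574372127996
```

View pics/w7.png

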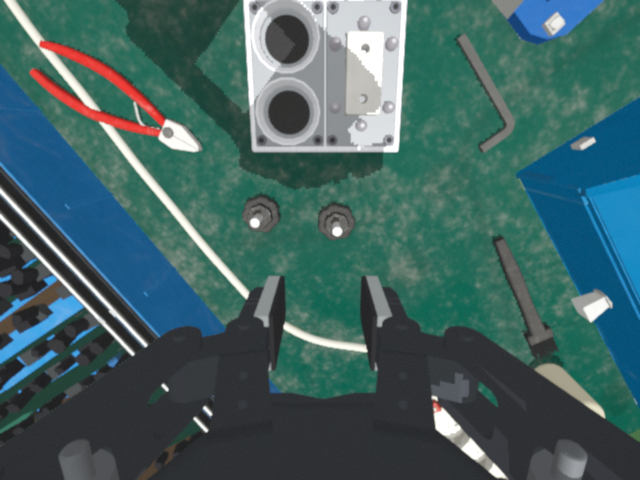

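The stud tips are at (337,230) and (255,221), and the cups at (288,38) and (290,112).

```bash
python3 -c "
from h import *
im=cv2.imread('pics/w7.png'); s={'tcp_pos':np.array([.4442,-.2902,.1799]),'tool_rot':np.array([.7327,.6805,-.002,-.004])}
cm=cam('wrist',s)
for u0,v0 in ((337,230),(255,221)):
    w=im[v0-12:v0+13,u0-12:u0+13].min(2); ys,xs=np.where(w>190); uv=(xs.mean()+u0-12,ys.mean()+v0-12); print(uv,len(xs),ray(cm,uv,.038)[0])
m=np.zeros(im.shape[:2],np.uint8); m[88:136,262:316]=(im.max(2)<75)[88:136,262:316]
[print(*r) for r in rects(cm,m,.012,500,9000)]
"
```

```text
(np.float64(336.80555555555554), np.float64(231.05555555555554)) 72 [ 0.4541 -0.3028  0.038 ]
(np.float64(254.47297297297297), np.float64(222.35135135135135)) 74 [ 0.3844 -0.29    0.038 ]
[288. 112.] 419.9 -202.2 1.485 34.0 33.4
```

Call:
send_rows(
  commands=[
    {"delta_pos": [0.5, -0.6, -2], "yaw": 0},
    {"delta_pos": [0.4, -0.5, -4], "yaw": 0},
    {"delta_pos": [0, 0, -3], "yaw": 0},
    {"delta_pos": [0, 0, -1.5], "yaw": 0},
    {"delta_pos": [0, 0, -0.5], "yaw": 0},
    {"delta_pos": [0, 0, 0], "yaw": 0},
  ],
)

```text
t: 37.88
tcp_pos: [0.4547, -0.2956, 0.0697]
tool_rot: [0.731, 0.683, -0.001, -0.003]
force: [0.2, -0.7, 0.2]
finger_gap: 0.399
```

```bash
python3 -c "
from h import *
im,m,s=snap('w8'); err(.4541,-.302,1.495,s)"
```

```text
tcp [ 0.4547 -0.2956  0.0697] tilt [-0.0055  0.0025] shift cm [-0.06 -0.64] yaw -0.008 t 37.875 q6 -0.7114732882090496
```

View pics/w8.png

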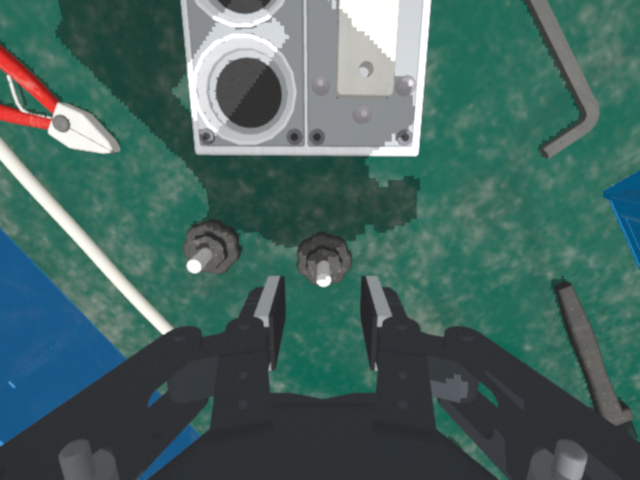

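Knob 1's stud tip is at (324,281), between the jaws. Knob 2's tip is at (194,266).

```bash
python3 -c "
from h import *
s={'tcp_pos':np.array([.4547,-.2956,.0697]),'tool_rot':np.array([.731,.683,-.001,-.003])}
cm=cam('wrist',s); print(ray(cm,[(324,280.5),(194,266)],.038))
m=cv2.imread('pics/w8.png'); k=np.zeros(m.shape[:2],np.uint8); k[50:135,205:295]=(m.max(2)<75)[50:135,205:295]
[print(*r) for r in rects(cm,k,.012,500,9000)]
"
```

```text
[[ 0.4546 -0.3033  0.038 ]
 [ 0.3847 -0.2901  0.038 ]]
[257.  99.] 425.7 -207.6 0.781 34.8 19.5
```

Call:
send_rows(
  commands=[
    {"delta_pos": [0, -0.4, -0.5], "yaw": 0},
    {"delta_pos": [0, -0.3, -1.2], "yaw": 0},
    {"delta_pos": [0, 0, -1], "yaw": 0},
    {"delta_pos": [0, 0, -0.6], "yaw": 0},
    {"delta_pos": [0, 0, -0.2], "yaw": 0},
    {"delta_pos": [0, 0, 0], "yaw": 0},
  ],
)

```text
t: 38.67
tcp_pos: [0.4556, -0.3044, 0.0341]
tool_rot: [0.731, 0.683, -0.001, -0.001]
force: [0.8, -0.3, -0.2]
finger_gap: 0.401
```

```bash
python3 -c "
from h import *
err(.4541,-.302,1.495)"
```

```text
tcp [ 0.4556 -0.3044  0.0341] tilt [-0.0026 -0.0004] shift cm [-0.15  0.24] yaw -0.008 t 38.675 q6 -0.7209565428705269
```

Call:
send_rows(
  commands=[
    {"delta_pos": [-0.1, 0.1, -0.6], "yaw": 0},
    {"delta_pos": [0, 0, -0.3], "yaw": 0},
    {"delta_pos": [0, 0, 0], "yaw": 0},
  ],
)

```text
t: 39.05
tcp_pos: [0.4547, -0.3033, 0.0248]
tool_rot: [0.731, 0.683, -0.001, -0.0]
force: [1.1, 0.1, 0.3]
finger_gap: 0.399
```

Call:
send_rows(
  commands=[
    {"delta_pos": [0, 0, 0], "yaw": 0},
    {"delta_pos": [0, 0, 0], "yaw": 0},
    {"delta_pos": [0, 0, 0], "yaw": 0},
    {"delta_pos": [0, 0, 0], "yaw": 0},
  ],
  grip=1.0,
  force=50,
)

```text
t: 39.55
tcp_pos: [0.4548, -0.3035, 0.0251]
tool_rot: [0.731, 0.683, -0.001, -0.0]
force: [0.7, 0.5, 0.1]
finger_gap: 0.057
```

```bash
python3 -c "
from h import *
err(.4242,-.1453,1.495)"
```

```text
tcp [ 0.4548 -0.3035  0.0251] tilt [-0.0018 -0.0012] shift cm [-3.06 15.82] yaw -0.008 t 39.55 q6 -0.7208047580070684
```

Call:
send_rows(
  commands=[
    {"delta_pos": [0, 0, 3], "yaw": 0},
    {"delta_pos": [0, 0, 4], "yaw": 0},
    {"delta_pos": [-0.4, 2, 1.5], "yaw": 0},
    {"delta_pos": [-0.8, 4, 0], "yaw": 0},
    {"delta_pos": [-0.8, 4, 0], "yaw": 0},
    {"delta_pos": [-0.5, 2.8, 0], "yaw": 0},
    {"delta_pos": [-0.3, 1.5, 0], "yaw": 0},
    {"delta_pos": [-0.1, 0.5, 0], "yaw": 0},
    {"delta_pos": [0, 0, 0], "yaw": 0},
  ],
)

```text
t: 40.67
tcp_pos: [0.4261, -0.1538, 0.1134]
tool_rot: [0.731, 0.682, -0.001, 0.003]
force: [-0.6, -0.9, 0.1]
finger_gap: 0.064
```

```bash
python3 -c "
from h import *
err(.4242,-.1453,1.495)"
```

```text
tcp [ 0.4261 -0.1538  0.1134] tilt [ 0.0027 -0.0049] shift cm [-0.19  0.85] yaw -0.006 t 40.675 q6 -0.5192557567542108
```

Call:
send_rows(
  commands=[
    {"delta_pos": [-0.1, 0.5, -1], "yaw": 0},
    {"delta_pos": [0, 0.2, -2], "yaw": 0},
    {"delta_pos": [0, 0, -1.3], "yaw": 0},
    {"delta_pos": [0, 0, -0.5], "yaw": 0},
    {"delta_pos": [0, 0, 0], "yaw": 0},
  ],
)

```text
t: 41.3
tcp_pos: [0.4268, -0.1499, 0.0621]
tool_rot: [0.733, 0.68, -0.0, 0.004]
force: [-0.7, -0.6, 0.4]
finger_gap: 0.058
```

```bash
python3 -c "
from h import *
im,m,s=snap('w9'); err(.4242,-.1453,1.495,s)"
```

```text
tcp [ 0.4268 -0.1499  0.0621] tilt [ 0.005  -0.0067] shift cm [-0.26  0.46] yaw -0.002 t 41.3 q6 -0.5049939969912063
```

View pics/w9.png

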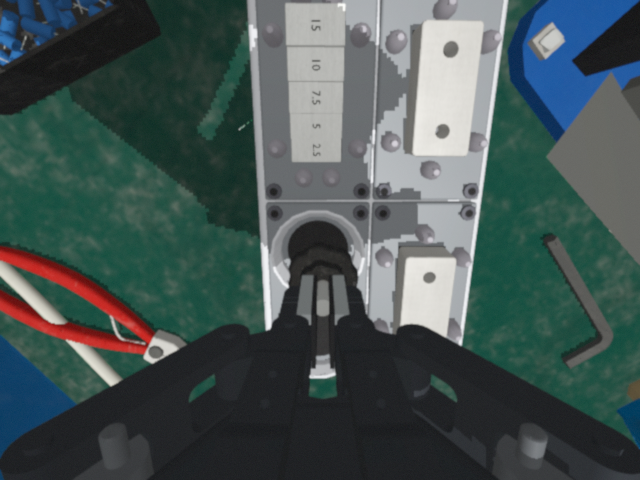

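Gauge (316,85), die B (445,85) and die A (427,290) lie between their pins, and the knob's stud is held upright over cup 2.

Call:
send_rows(
  commands=[
    {"delta_pos": [-0.2, 0.35, 0], "yaw": 0},
    {"delta_pos": [-0.05, 0.1, -0.5], "yaw": 0},
    {"delta_pos": [0, 0, -0.5], "yaw": 0},
    {"delta_pos": [0, 0, -0.2], "yaw": 0},
    {"delta_pos": [0, 0, 0], "yaw": 0},
  ],
)

```text
t: 41.98
tcp_pos: [0.4249, -0.1456, 0.0505]
tool_rot: [0.733, 0.681, -0.0, 0.006]
force: [0.1, -1.5, -0.0]
finger_gap: 0.062
```

```bash
python3 -c "
from h import *
err(.4242,-.1453,1.495)"
```

```text
tcp [ 0.4249 -0.1456  0.0505] tilt [ 0.0076 -0.0084] shift cm [-0.07  0.03] yaw -0.002 t 41.975 q6 -0.498466779728462
```

Call:
send_rows(
  commands=[
    {"delta_pos": [-0.05, 0, -0.4], "yaw": 0},
    {"delta_pos": [0, 0, -0.4], "yaw": 0},
    {"delta_pos": [0, 0, -0.3], "yaw": 0},
    {"delta_pos": [0, 0, -0.15], "yaw": 0},
    {"delta_pos": [0, 0, 0], "yaw": 0},
  ],
)

```text
t: 42.6
tcp_pos: [0.4245, -0.1457, 0.0371]
tool_rot: [0.733, 0.68, -0.0, 0.006]
force: [1.2, 0.1, 0.3]
finger_gap: 0.058
```

```bash
python3 -c "
from h import *
err(.4242,-.1453,1.495)"
```

```text
tcp [ 0.4245 -0.1457  0.0371] tilt [ 0.0077 -0.0084] shift cm [-0.03  0.04] yaw -0.002 t 42.6 q6 -0.49856849028950284
```

Call:
send_rows(
  commands=[
    {"delta_pos": [0, 0, -0.15], "yaw": 0},
    {"delta_pos": [0, 0, 0], "yaw": 0},
  ],
)

```text
t: 42.85
tcp_pos: [0.4249, -0.146, 0.0371]
tool_rot: [0.733, 0.681, 0.0, 0.007]
force: [-0.3, 0.1, -0.9]
finger_gap: 0.058
```

Call:
send_rows(
  commands=[
    {"delta_pos": [0, 0, 0], "yaw": 0},
    {"delta_pos": [0, 0, 0], "yaw": 0},
  ],
  grip=0.4,
)

```text
t: 43.1
tcp_pos: [0.4251, -0.1462, 0.0372]
tool_rot: [0.733, 0.681, 0.0, 0.007]
force: [-0.8, -0.7, -0.7]
finger_gap: 0.298
```

Call:
send_rows(
  commands=[
    {"delta_pos": [0, 0, 4], "yaw": 0},
    {"delta_pos": [0, 0, 0], "yaw": 0},
    {"delta_pos": [0, 0, 6], "yaw": 0},
    {"delta_pos": [0, 0, 0], "yaw": 0},
    {"delta_pos": [-0.5, -2.5, 0], "yaw": 0},
    {"delta_pos": [-1, -4, 0], "yaw": 0},
    {"delta_pos": [-1, -4, 0], "yaw": 0},
    {"delta_pos": [-0.7, -2.5, 0], "yaw": 0},
    {"delta_pos": [-0.3, -1, 0], "yaw": 0},
    {"delta_pos": [-0.1, -0.3, 0], "yaw": 0},
  ],
  grip=0.2,
)

```text
t: 44.35
tcp_pos: [0.3837, -0.2888, 0.1281]
tool_rot: [0.732, 0.681, -0.001, -0.003]
force: [0.5, -0.5, -0.0]
finger_gap: 0.398
```

```bash
python3 -c "
from h import *
im,m,s=snap('w10'); err(.3847,-.2900,1.495,s)"
```

```text
tcp [ 0.3837 -0.2888  0.1281] tilt [-0.0061  0.0037] shift cm [ 0.1  -0.12] yaw -0.004 t 44.35 q6 -0.8024176726882194
```

View pics/w10.png

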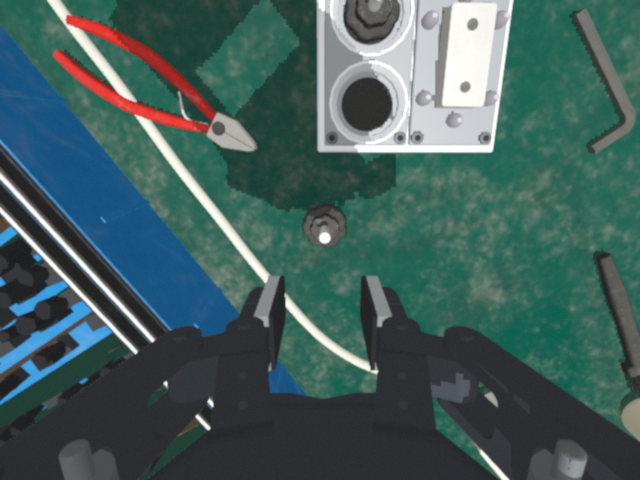

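Knob 1 stands in cup 2 at (375,10), cup 1 is empty at (367,103), and knob 2's stud tip is at (325,238).

```bash
python3 -c "
from h import *
print(ray(cam('wrist'),(325,238),.038))"
```

```text
[[ 0.3845 -0.2905  0.038 ]]
```

Call:
send_rows(
  commands=[
    {"delta_pos": [0.1, -0.2, -2], "yaw": 0},
    {"delta_pos": [0, -0.1, -3], "yaw": 0},
    {"delta_pos": [0, 0, -1.7], "yaw": 0},
    {"delta_pos": [0, 0, -0.8], "yaw": 0},
    {"delta_pos": [0, 0, -0.3], "yaw": 0},
    {"delta_pos": [0, 0, 0], "yaw": 0},
  ],
)

```text
t: 45.15
tcp_pos: [0.386, -0.2863, 0.0484]
tool_rot: [0.73, 0.684, -0.001, -0.004]
force: [-1.4, -0.5, -0.0]
finger_gap: 0.404
```

```bash
python3 -c "
from h import *
err(.3850,-.2903,1.495)"
```

```text
tcp [ 0.386  -0.2863  0.0484] tilt [-0.0064  0.005 ] shift cm [-0.1 -0.4] yaw -0.01 t 45.15 q6 -0.8021346190577324
```

Call:
send_rows(
  commands=[
    {"delta_pos": [-0.1, -0.3, -0.5], "yaw": 0},
    {"delta_pos": [0, -0.1, -0.8], "yaw": 0},
    {"delta_pos": [0, 0, -0.6], "yaw": 0},
    {"delta_pos": [0, 0, -0.2], "yaw": 0},
    {"delta_pos": [0, 0, 0], "yaw": 0},
  ],
)

```text
t: 45.78
tcp_pos: [0.3854, -0.2915, 0.027]
tool_rot: [0.73, 0.683, -0.001, -0.003]
force: [0.2, 0.4, -0.1]
finger_gap: 0.399
```

```bash
python3 -c "
from h import *
err(.3846,-.2903,1.495)"
```

```text
tcp [ 0.3854 -0.2915  0.027 ] tilt [-0.0047  0.0029] shift cm [-0.08  0.12] yaw -0.01 t 45.775 q6 -0.8092484037100263
```

Call:
send_rows(
  commands=[
    {"delta_pos": [-0.1, 0.1, -0.2], "yaw": 0},
    {"delta_pos": [0, 0, 0], "yaw": 0},
  ],
)

```text
t: 46.02
tcp_pos: [0.3844, -0.2904, 0.025]
tool_rot: [0.73, 0.683, -0.001, -0.003]
force: [0.1, 0.2, 1.1]
finger_gap: 0.4
```

Call:
send_rows(
  commands=[
    {"delta_pos": [0, 0, 0], "yaw": 0},
    {"delta_pos": [0, 0, 0], "yaw": 0},
    {"delta_pos": [0, 0, 0], "yaw": 0},
    {"delta_pos": [0, 0, 0], "yaw": 0},
  ],
  grip=1.0,
)

```text
t: 46.52
tcp_pos: [0.3845, -0.2904, 0.0253]
tool_rot: [0.73, 0.684, -0.001, -0.002]
force: [0.2, 1.0, -0.2]
finger_gap: 0.062
```

Call:
send_rows(
  commands=[
    {"delta_pos": [0, 0, 3], "yaw": 0},
    {"delta_pos": [0, 0, 4], "yaw": 0},
    {"delta_pos": [0.6, 1.5, 1.5], "yaw": 0},
    {"delta_pos": [1.2, 3, 0], "yaw": 0},
    {"delta_pos": [0.9, 2.2, 0], "yaw": 0},
    {"delta_pos": [0.4, 1.2, 0], "yaw": 0},
    {"delta_pos": [0.2, 0.5, 0], "yaw": 0},
    {"delta_pos": [0, 0, 0], "yaw": 0},
  ],
)

```text
t: 47.52
tcp_pos: [0.4173, -0.2002, 0.1106]
tool_rot: [0.73, 0.683, -0.001, -0.005]
force: [0.3, -1.6, -0.3]
finger_gap: 0.056
```

```bash
python3 -c "
from h import *
err(.4197,-.2018,1.495)"
```

```text
tcp [ 0.4173 -0.2002  0.1106] tilt [-0.0075  0.0063] shift cm [ 0.24 -0.16] yaw -0.01 t 47.525 q6 -0.623751576152798
```

Call:
send_rows(
  commands=[
    {"delta_pos": [0.1, -0.2, -1], "yaw": 0},
    {"delta_pos": [0.1, 0, -2], "yaw": 0},
    {"delta_pos": [0, 0, -1.3], "yaw": 0},
    {"delta_pos": [0, 0, -0.5], "yaw": 0},
    {"delta_pos": [0, 0, 0], "yaw": 0},
  ],
)

```text
t: 48.15
tcp_pos: [0.4193, -0.2053, 0.0593]
tool_rot: [0.731, 0.682, -0.001, -0.004]
force: [-0.5, -0.1, 0.0]
finger_gap: 0.058
```

```bash
python3 -c "
from h import *
err(.4197,-.2018,1.495)"
```

```text
tcp [ 0.4193 -0.2053  0.0593] tilt [-0.007   0.0055] shift cm [0.04 0.35] yaw -0.006 t 48.15 q6 -0.6250120351709346
```

Call:
send_rows(
  commands=[
    {"delta_pos": [0, 0.3, 0], "yaw": 0},
    {"delta_pos": [0, 0.05, -0.6], "yaw": 0},
    {"delta_pos": [0, 0, -0.5], "yaw": 0},
    {"delta_pos": [0, 0, -0.2], "yaw": 0},
    {"delta_pos": [0, 0, 0], "yaw": 0},
  ],
)

```text
t: 48.78
tcp_pos: [0.4199, -0.202, 0.0465]
tool_rot: [0.731, 0.682, -0.001, -0.003]
force: [0.3, 0.2, -0.7]
finger_gap: 0.056
```

```bash
python3 -c "
from h import *
err(.4197,-.2018,1.495)"
```

```text
tcp [ 0.4199 -0.202   0.0465] tilt [-0.0051  0.0039] shift cm [-0.02  0.02] yaw -0.006 t 48.775 q6 -0.618737129838415
```

Call:
send_rows(
  commands=[
    {"delta_pos": [0, 0, -0.4], "yaw": 0},
    {"delta_pos": [0, 0, -0.35], "yaw": 0},
    {"delta_pos": [0, 0, -0.15], "yaw": 0},
    {"delta_pos": [0, 0, -0.1], "yaw": 0},
    {"delta_pos": [0, 0, -0.1], "yaw": 0},
    {"delta_pos": [0, 0, 0], "yaw": 0},
  ],
)

```text
t: 49.52
tcp_pos: [0.4202, -0.2022, 0.0374]
tool_rot: [0.731, 0.682, -0.0, -0.002]
force: [0.6, -0.0, -0.8]
finger_gap: 0.056
```

Call:
send_rows(
  commands=[
    {"delta_pos": [0, 0, 0], "yaw": 0},
    {"delta_pos": [0, 0, 0], "yaw": 0},
  ],
  grip=0.4,
)

```text
t: 49.78
tcp_pos: [0.4203, -0.2023, 0.0373]
tool_rot: [0.731, 0.682, -0.0, -0.002]
force: [0.4, -0.1, -0.5]
finger_gap: 0.297
```

Call:
send_rows(
  commands=[
    {"delta_pos": [0, 0, 3], "yaw": 0},
    {"delta_pos": [0, 0, 5], "yaw": 0},
    {"delta_pos": [0, 0, 5], "yaw": 0},
    {"delta_pos": [0, -1, 4], "yaw": 0},
    {"delta_pos": [0, 2.5, 3], "yaw": 0},
    {"delta_pos": [0, 5, 1], "yaw": 0},
    {"delta_pos": [0, 4, 0], "yaw": 0},
    {"delta_pos": [0, 2, 0], "yaw": 0},
    {"delta_pos": [0, 0.7, 0], "yaw": 0},
    {"delta_pos": [0, 0, 0], "yaw": 0},
  ],
)

```text
t: 51.02
tcp_pos: [0.4189, -0.0668, 0.2524]
tool_rot: [0.732, 0.681, -0.0, -0.003]
force: [-0.6, -1.0, 0.0]
finger_gap: 0.305
```

```bash
python3 -c "
from h import *
im,m,s=snap('w11'); err(.4197,-.2018,1.495,s)"
```

```text
tcp [ 0.4189 -0.0668  0.2524] tilt [-0.0039  0.0039] shift cm [  0.08 -13.5 ] yaw -0.004 t 51.025 q6 -0.35388842588747604
```

View pics/w11.png

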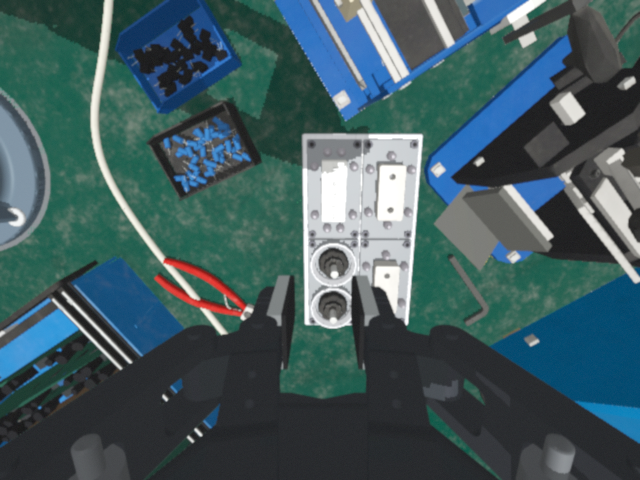

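All five pieces sit in their nests: gauge (334,190), dies (391,190) and (387,288), knobs (333,263) and (333,308). A last numeric check on the same picture:

```bash
python3 -c "
from h import *
im=cv2.imread('pics/w11.png'); cm=cam('wrist'); k=cv2.inRange(im.min(2),200,255); k[:,:305]=0;k[:,420:]=0;k[320:]=0; k[:142]=0
[print(*r) for r in rects(cm,k,.030,200,9000)]
g=cv2.imread('pics/w11.png').min(2)
for u0,v0 in ((333,270),(333,315)):
    w=g[v0-9:v0+10,u0-8:u0+9]; ys,xs=np.where(w>150); print(len(xs),ray(cm,(xs.mean()+u0-8,ys.mean()+v0-9),.05)[0])
manip.snapshot('top'); s=manip.sense(); print(s['t'],s['force'])
cv2.imwrite('pics/top1.png',cv2.resize(manip.snapshot('top')[215:325,170:345],None,fx=4,fy=4))
"
```

```text
95 [ 0.4242 -0.1475  0.05  ]
110 [ 0.42  -0.203  0.05 ]
51.125 [ 0.1243 -0.7184 -0.005 ]
```

View pics/top1.png

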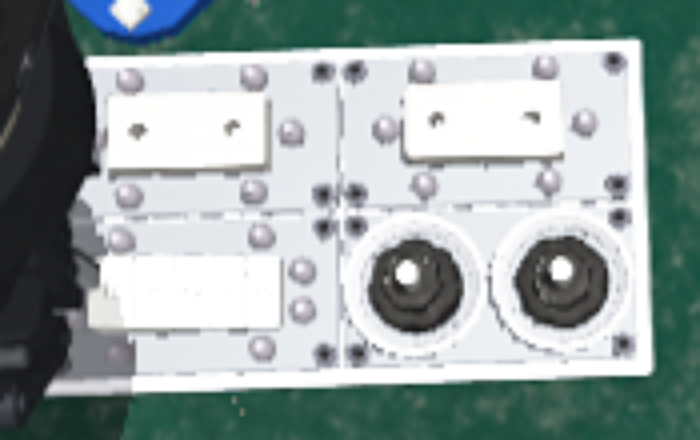

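The top view shows both dies and the gauge flat between their pins, and both knobs head down in the cups with their studs up. The arm is clear of everything, so I hand in.

```bash
python3 -c "
from station import manip
print(manip.sign_off())"
```

```text
the job is handed in; nothing more can be done
None
```

I put both dies, the step gauge and both knobs back in their nests, released them and handed the job in at about 51 s of the 96 s allowed. The sign-off gives no verdict.

**Checks that passed:**
- The last wrist and top pictures show the dies and gauge flat between their pins, and both knobs head down in the cups with studs up.
- The stud tips measured about 1 to 2 mm from the cup centres.
- When I let go of each die and the gauge, the tool was within 0.5 mm of the seat centre. It was at the expected seated height, with contact force showing. The knobs were also at seated height, within 1 mm of the cup centres, but showed no clear contact force before release.
- After the retreat the arm was clear, with a force reading below 1 N.

**Checks that failed or fell short:**
- My last measurement of the die and gauge outlines found no shapes because the mask was too strict. Their final seating rests on the pictures and the release positions.
- The arm hid part of the gauge end in the last top view. The wrist view showed it whole.
- Early on, chains of fast moves tilted the tool by up to about 0.13 rad. I spent some seconds bringing it back to about 0.03 rad before the first grasp.

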